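# Fit the guide bushing and hold the ram rod in the tamping press

### The arm

A 6-joint arm with a two-finger parallel gripper is mounted at the origin on a cart in front of the work surface, level with it; the furniture and walls round the work are solid. World frame = base frame: x ahead of the robot, y to its left, z up, the work surface at z = 0. Lengths are in m, angles in rad, forces in N, time in s.
With the tool pointing down it reaches from about 0.375 to 0.9 m from the base axis. Payload 3.1 kg.
Tool frame: the origin (TCP) lies midway between the tips of the shut fingers; the grasp point (between the pads) lies 19 mm behind it; z points along the fingers, x is the direction in which the jaws open and shut, and the axes are right-handed (so a half turn about z gives the same grasp; the last joint's range is limited). The gripper opens to 87 mm and grips with 3 to 60 N. Pads are 19 mm wide; open, the fingers measure 117 mm over their backs; the gripper's body (75 mm by 190 mm) begins 51 mm behind the grasp point.
Start: joints at [0.938, 0.527, 1.433, -0, 1.181, -0.178], TCP at [0.275, 0.561, 0.223] pointing down, gripper open.
Joint ranges: [-3.08, 3.08], [-0.75, 2.2], [0.22, 2.44], [-1.43, 4.57], [0, 2.65], [-2.85, 2.85]. Speed limits (rad/s): [2.79, 2.79, 3.14, 3.14, 3.14, 3.14].

### API

Orientations are given as a unit quaternion [x, y, z, w].
In Python, from rig import * gives the robot as it stands.
- The arm moves only by the tool drive_tool, never from a script. Its argument "plan" is a list of rows, each an object with "offset": the shift along the tool's x, y, z in cm, a list of three; "delta_rot": the turn, a rotation vector about the tool's x, y, z in degrees, a list of three; "jaw": the finger opening in cm, from 0 to 8.7. In form: [{"offset": [dx, dy, dz], "delta_rot": [wx, wy, wz], "jaw": jaw}, ...]. A call has exactly 8 rows; each row is the pose to reach, as a shift and turn from the pose commanded when the call began, along the tool's axes at that moment; what a row does not reach only later rows make up. A row lasts 1/12 s, in which the tool goes at most 41.7 mm and 7.16 degrees, less where a joint would pass 70% of its speed; a pose out of reach is approached as far as the arm can. A call with a gripper value outside its range is refused whole. The fingers move at their own pace and stop on an object; "squeeze" is the grip in N (left out, the last holds). Time passes only in rows, so rows that repeat a pose let the fingers close, or fill a call up. It gives the time, the measured TCP pose, the force and the opening at its end, in the units of the state.
- get_obs(): the state, without advancing time (a new reading comes with each control period).
- camera(name): name is "scene" or "side" or "wrist"; returns the picture (400x640x3 uint8, red, green, blue); there is no depth.
- calibration(name): a dict with "K" (3x3 intrinsics, pixels), "pose" (4x4, takes a point from camera to world coordinates); the wrist camera has in their place "tool_from_camera" (4x4, takes a point from camera to tool coordinates, whose origin is the TCP and whose axes are the tool frame's). Camera axes: x right, y down, z forward; pixel columns grow to the right and rows downward; lengths in m; the calibration is good to about 2 mm. A picture is of the moment at which its call begins: read the wrist's pose just before it. calibration takes no time and is no camera call.
- hand_in(): hands the job in, once; it reports no verdict.
The state is a dict: "time": time; "q": joint angles; "joint_velocities": joint speeds; "joint_torque": joint torques, N m; "position": TCP position; "tool_rot": TCP orientation; "ft_force": force on the tool from outside, world axes, zero at the start; "moment": the same for the moment, N m; "grip_width": finger opening in m.
Only numpy, scipy, OpenCV 4.12 (cv2) and the standard library are available. Lean on these libraries where they do the work, as an engineer would, in place of code of your own. Each camera call takes 0.05 s, during which the arm holds its last target.

### The job

Put the coffee tamping press back together: drop the loose brass guide bushing, sleeve down, fully home into the empty bore of the upper arm and let go of it, then take the ram rod by its wooden grip out of its stand and thread it down through that bushing and on through the lower one. Finish while holding the rod still and upright there so that I can clamp it: its tip sticks out below the lower bushing, about midway down to the base plate, and touches nothing, with its grip clear above the upper bushing; do not let go of it. Leave the other things on the worktop where they are.

Things in the scene. Friction and masses are not known exactly. Their poses are not given: they have to be found in the camera images.
- press: Grey tamping press without its ram, fixed, 125 x 84 mm, 116 mm high. Dark base plate, top at z = 10 mm; a column behind (50 to 76 mm along own +x, as high as the upper arm) carries two arms with round noses 58 mm across, one above the other, with vertical holes on one axis. Origin: on the worktop under that axis; z up; +x toward the column, roughly away from the robot.
- upper_bore (a point): Centre of the empty bore of the press's upper arm, at the arm's flat top face (z = 116 mm). Bore 31 mm across, through the 18 mm thick arm, chamfered at the mouth to 35 mm.
- lower_bushing (a point): Centre of the top face (z = 64 mm) of the brass bushing fixed in the lower arm, straight below upper_bore. Hole 14 mm across, countersunk at the top to 25 mm over the first 5.5 mm; 20 mm long.
- lower_outlet (a point): Centre of the underside (z = 44 mm) of the fixed lower bushing, where the rod comes out, 34 mm above the base plate's top.
- bushing: Loose brass guide bushing, 42 mm high, about 120 g, standing on its sleeve: sleeve 28 mm across, 18 mm long, chamfered at its foot to 23 mm; above it a collar 40 mm across, 24 mm high (grasp the collar). Through hole 14 mm, countersunk at the top to 25 mm over 5.5 mm. Origin: centre of the sleeve's underside; z up along the hole. It and the rod stand sometimes swap places.
- bushing_shoulder (a point): On the bushing's axis at the collar's underside, 18 mm above the bushing's origin; it comes to upper_bore when the bushing is fully home (collar resting on the arm, its top then at z = 140 mm).
- rod_stand: Turned light wooden stand, fixed, 64 mm across at the foot, 42 mm above, 60 mm high, with a hole 14 mm across down the middle, 50 mm deep, in which the ram rod stands upright. Origin: centre of its underside.
- ram_rod: Ram rod, 180 mm long, about 160 g: steel shaft 12 mm across, 130 mm long, chamfered tip; above it a brass ferrule (25 mm across, 6 mm) and a dark wooden grip, 30 mm across, 136 to 177 mm above the tip. Stands upright in the stand, tip 10 mm above the worktop. Origin: centre of the tip; z along the rod toward the grip.
- rod_tip (a point): Centre of the ram rod's lower end.
- rod_grip (a point): Centre of the ram rod's wooden grip, 157 mm above the tip; the place to grasp.
- tamper: Bystander: coffee tamper with wooden handle, 58 mm across, 85 mm high, origin at its underside. Leave it alone.
- salt_shaker: Bystander: glass salt shaker, 44 mm across, 90 mm high, origin at its underside. Leave it alone.
- espresso_cup_1: Bystander: green handleless cup, 62 mm across, 58 mm high, origin at its underside. Leave it alone.
- teaspoon_1: Bystander: teaspoon lying on the worktop, 134 x 27 x 12 mm, origin at its underside. Leave it alone.
Things that resemble listed ones, but are neither listed nor needed, are in the scene too. What is shaped like the ram_rod but blue or orange is not meant.

How it is judged:
By the outcome, as a careful person would: the job done as asked, in the order asked, and still so for the second after the job is handed in, while the arm keeps its last pose, push and grip.
It also fails if it takes over 64 s, if anything falls off the work surface, if the arm or the gripper's body presses on something with over 40 N, if the wrist force passes 120 N, or if a joint passes its speed limit or range.

## Working session

There is one attempt and no reset: what is moved stays moved. The work goes in short steps, Python scripts to look and compute and a tool call to move; the robot and the scene stay as the last step left them, time stands still between calls to the robot, and variables do not carry over. Pictures are saved under pics/ and viewed, and the job is handed in when it is done.

Besides the shell and the picture viewer there is one more tool, called after "Call:" by a JSON object that holds its "name" and its "arguments", one argument or row to a line. drive_tool: Moves the arm, as the interface text tells. Its arguments: {"type":"object","properties":{"plan":{"type":"array","items":{"type":"object","properties":{"offset":{"type":"array","items":{"type":"number"}},"delta_rot":{"type":"array","items":{"type":"number"}},"jaw":{"type":"number"}}}},"squeeze":{"type":"number"}},"required":["plan"]}

```bash
ls; mkdir -p pics; python3 - <<'E'
from rig import *
import cv2, numpy as np
o=get_obs(); print({k:np.round(v,4) for k,v in o.items()})
for n in ["scene","side","wrist"]:
    im=camera(n); cv2.imwrite(f"pics/a_{n}.png",im[:,:,::-1])
    c=calibration(n); print(n,{k:np.round(v,4).tolist() for k,v in c.items()})
E
```

```text
pics
{'time': np.float64(0.0), 'q': array([ 0.9375,  0.5285,  1.4339,  0.    ,  1.1814, -0.1785]), 'joint_velocities': array([ 0.    ,  0.0001, -0.0006,  0.0028,  0.0008,  0.0002]), 'joint_torque': array([ 5.00000e-04, -4.40039e+01, -1.76595e+01,  6.34000e-02,
        5.80000e-02, -1.00000e-04]), 'position': array([0.2741, 0.5609, 0.2216]), 'tool_rot': array([ 8.483e-01,  5.295e-01, -1.000e-03,  4.000e-04]), 'ft_force': array([-0.3437, -0.0391,  0.3567]), 'moment': array([-0.0005,  0.0111,  0.034 ]), 'grip_width': np.float64(0.0867)}
scene {'K': [[409.2876, 0.0, 325.4754], [0.0, 409.2876, 199.7225], [0.0, 0.0, 1.0]], 'pose': [[0.8081, -0.2348, 0.5403, -0.0239], [-0.5886, -0.36, 0.7239, -0.4417], [0.0245, -0.9029, -0.4291, 0.5197], [0.0, 0.0, 0.0, 1.0]]}
side {'K': [[471.23, 0.0, 330.8411], [0.0, 471.23, 196.3506], [0.0, 0.0, 1.0]], 'pose': [[0.8391, -0.4015, 0.3671, 0.0597], [-0.5439, -0.6326, 0.5514, -0.3261], [0.0108, -0.6623, -0.7491, 0.8957], [0.0, 0.0, 0.0, 1.0]]}
wrist {'K': [[327.455, 0.0, 322.7609], [0.0, 327.455, 199.3603], [0.0, 0.0, 1.0]], 'tool_from_camera': [[1.0, 0.0005, -0.0004, 0.0003], [-0.0004, 0.9613, 0.2756, -0.0758], [0.0006, -0.2756, 0.9613, -0.1625], [0.0, 0.0, 0.0, 1.0]]}
```

View pics/a_scene.png

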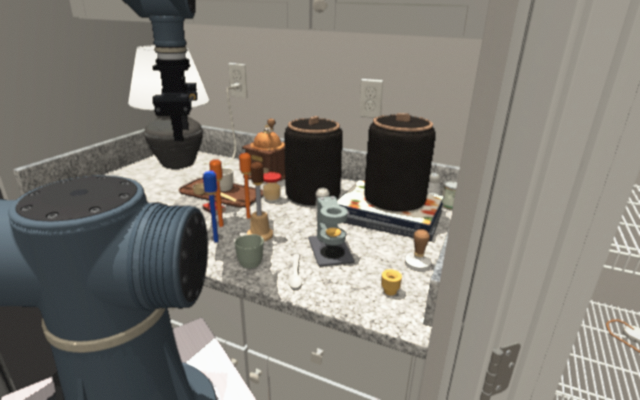

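View pics/a_side.png

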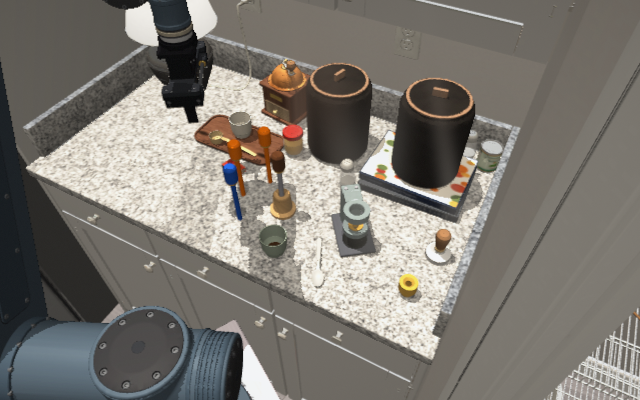

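View pics/a_wrist.png

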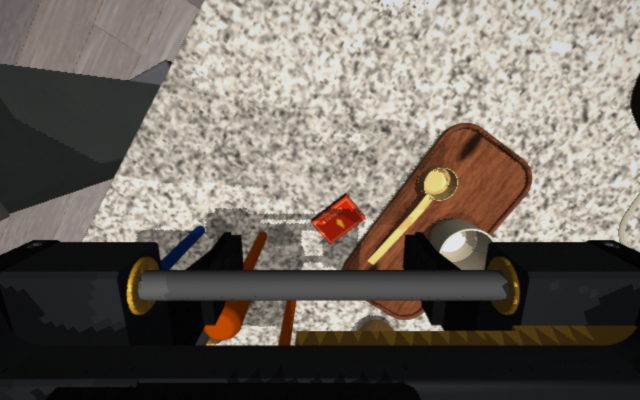

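The side view shows the brass bushing at about (409,286), the press at (355,225), the dark-gripped rod in its stand at (280,185), one blue lookalike at (233,190), and orange ones at (236,165) and (267,150). I'll enlarge these areas.

```bash
python3 - <<'E'
import cv2
a=cv2.imread("pics/a_side.png")
cv2.imwrite("pics/b1.png",cv2.resize(a[200:300,310:460],None,fx=5.3,fy=5.3,interpolation=cv2.INTER_CUBIC))
cv2.imwrite("pics/b2.png",cv2.resize(a[120:265,210:370],None,fx=4,fy=4,interpolation=cv2.INTER_CUBIC))
s=cv2.imread("pics/a_scene.png")
cv2.imwrite("pics/b3.png",cv2.resize(s[140:300,190:440],None,fx=3.2,fy=3.2,interpolation=cv2.INTER_CUBIC))
E
```

```text
(no output)
```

View pics/b1.png

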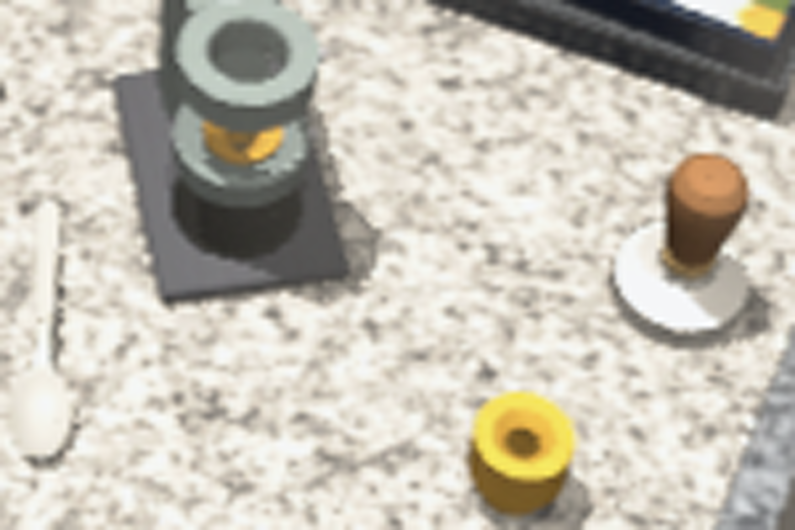

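View pics/b2.png

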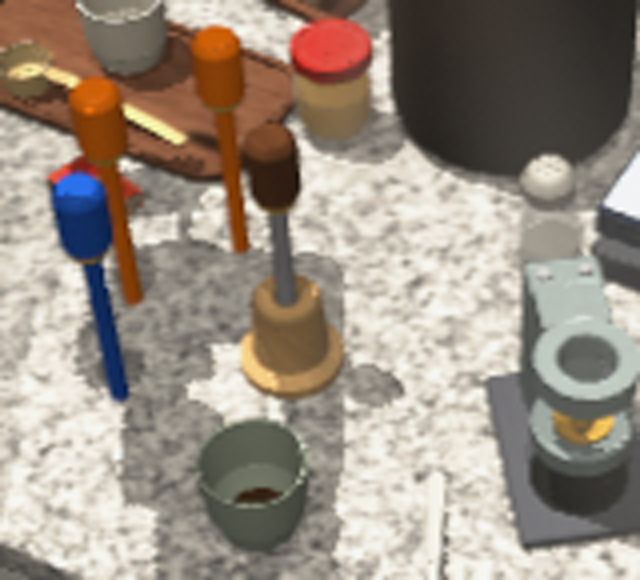

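View pics/b3.png

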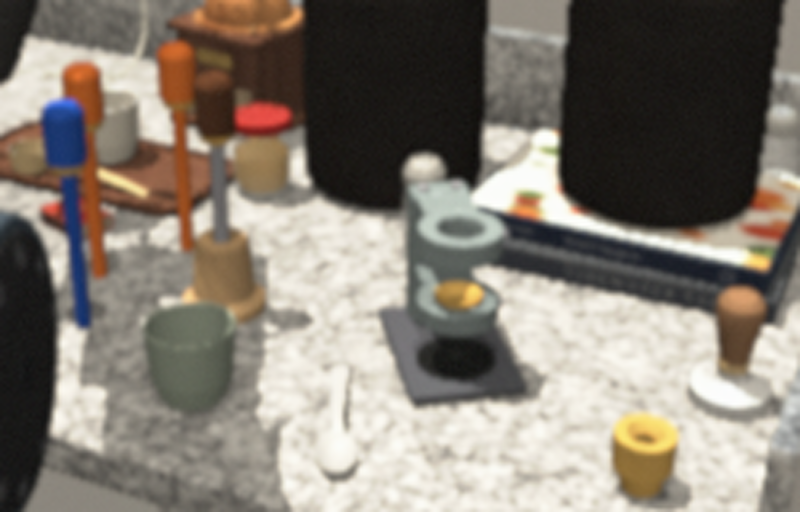

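```bash
cat > h.py <<'E'
from rig import *
import cv2, numpy as np
from scipy.spatial.transform import Rotation as R
def T_tool(o=None):
    o=o or get_obs(); T=np.eye(4); T[:3,:3]=R.from_quat(o["tool_rot"]).as_matrix(); T[:3,3]=o["position"]; return T
def campose(n,o=None):
    c=calibration(n)
    return (c["K"], c["pose"] if "pose" in c else T_tool(o)@c["tool_from_camera"])
def onplane(n,uv,z,o=None):
    K,P=campose(n,o); K=np.array(K);P=np.array(P)
    d=P[:3,:3]@np.linalg.solve(K,[uv[0],uv[1],1]); c=P[:3,3]
    return c+d*(z-c[2])/d[2]
def proj(n,p,o=None):
    K,P=campose(n,o); q=np.linalg.inv(P)@np.r_[p,1]; v=np.array(K)@q[:3]; return v[:2]/v[2]
def tri(obs):
    A=np.zeros((3,3));b=np.zeros(3);L=[]
    for n,uv in obs:
        K,P=campose(n);P=np.array(P); d=P[:3,:3]@np.linalg.solve(np.array(K),[uv[0],uv[1],1]); d/=np.linalg.norm(d); M=np.eye(3)-np.outer(d,d); A+=M;b+=M@P[:3,3]
    return np.linalg.solve(A,b)
E
python3 - <<'E'
from h import *
np.set_printoptions(precision=4,suppress=True)
S=lambda x,y:(310+(x+.5)/5.3-.5,200+(y+.5)/5.3-.5)
S2=lambda x,y:(210+(x+.5)/4-.5,120+(y+.5)/4-.5)
C=lambda x,y:(190+(x+.5)/3.2-.5,140+(y+.5)/3.2-.5)
for nm,a,b,z in [("bush",S(523,437),C(645,432),.042),("bore",S(248,52),C(462,229),.116),("lower",S(245,135),C(459,294),.064),("griptop",S2(270,140),C(215,80),.19),("standtop",S2(287,296),C(221,240),.06),
  ("blue",S2(80,187),C(63,107),.18),("or1",S2(97,92),C(82,70),.18),("or2",S2(216,42),C(176,50),.18),("cup",S2(254,455),C(190,318),.058),("salt",S2(548,170),C(425,160),.09),("tamper",S(708,180),C(741,297),.085),("spoon",S(40,410),C(338,455),.01)]:
    t=tri([("side",a),("scene",b)])
    print(nm,onplane("side",a,z),onplane("scene",b,z),"tri",t)
for p in [(115,80),(165,300),(348,272)]: print("base", onplane("side",S(*p),.01))
for p in [(383,312),(418,402),(524,388)]: print("base", onplane("scene",C(*p),.01))
E
```

```text
bush [0.4846 0.0153 0.042 ] [0.4834 0.0141 0.042 ] tri [0.4857 0.0161 0.0399]
bore [0.4679 0.1867 0.116 ] [0.4657 0.1821 0.116 ] tri [0.4706 0.1893 0.1116]
lower [0.4678 0.1842 0.064 ] [0.4668 0.184  0.064 ] tri [0.4679 0.1849 0.0632]
griptop [0.3729 0.3568 0.19  ] [0.3698 0.349  0.19  ] tri [0.3756 0.3616 0.1849]
standtop [0.3747 0.3592 0.06  ] [0.3706 0.354  0.06  ] tri [0.3766 0.3648 0.0536]
blue [0.274  0.3887 0.18  ] [0.2699 0.3814 0.18  ] tri [0.2751 0.3945 0.1745]
or1 [0.3141 0.4527 0.18  ] [0.3092 0.4436 0.18  ] tri [0.3159 0.4598 0.1736]
or2 [0.3904 0.4552 0.18  ] [0.3869 0.4474 0.18  ] tri [0.3928 0.4606 0.175 ]
cup [0.3027 0.2671 0.058 ] [0.3016 0.2674 0.058 ] tri [0.3023 0.2677 0.0576]
salt [0.5477 0.3398 0.09  ] [0.5463 0.3363 0.09  ] tri [0.5499 0.342  0.087 ]
tamper [0.6031 0.0512 0.085 ] [0.5993 0.0472 0.085 ] tri [0.607  0.0536 0.0795]
spoon [0.341  0.1451 0.01  ] [0.3372 0.1371 0.01  ] tri [ 0.3454  0.1513 -0.0022]
base [0.4623 0.2754 0.01  ]
base [0.4145 0.1626 0.01  ]
base [0.4889 0.1323 0.01  ]
base [0.4603 0.2683 0.01  ]
base [0.4134 0.1565 0.01  ]
base [0.4839 0.1292 0.01  ]
```

```bash
python3 - <<'E'
from h import *
np.set_printoptions(precision=3,suppress=True)
print("can1",tri([("side",(340,80)),("scene",(313,125))]),"can2",tri([("side",(440,97)),("scene",(401,121))]))
print("can1 edge base front side",onplane("side",(335,160),0),onplane("side",(430,183),.03))
print("curb",onplane("side",(450,295),0),onplane("side",(470,270),0.05), onplane("side",(440,340),0.0), onplane("side",(490,200),0))
T=T_tool(); print(T)
for tgt in [(.484,.015,.20)]:
    print(T[:3,:3].T@(np.array(tgt)-T[:3,3])*100)
E
```

```text
can1 [0.619 0.485 0.215] can2 [0.732 0.259 0.263]
can1 edge base front side [0.58  0.438 0.   ] [0.72  0.215 0.03 ]
curb [ 0.561 -0.041  0.   ] [ 0.609 -0.035  0.05 ] [ 0.474 -0.106  0.   ] [0.832 0.107 0.   ]
[[ 0.439  0.898 -0.001  0.274]
 [ 0.898 -0.439 -0.001  0.561]
 [-0.002 -0.    -1.     0.222]
 [ 0.     0.     0.     1.   ]]
[-39.833  42.834   2.235]
```

Candidates: 
- **Rod**: the dark-brown grip on a steel shaft in the stand, side (278,160). I'm rejecting blue (230,168), orange (234,148) and orange (264,135).
- **Bushing**: the loose brass one at side (408,283). The other brass piece, at (356,226), is fixed in the lower arm.

In the crop, the brass one has a narrower foot than collar and a countersunk hole, so it fits the description. I'll move above it now.

Call:
{"name": "drive_tool", "arguments": {
  "plan": [
    {"offset": [-2, 2, -2], "delta_rot": [0, 0, 5], "jaw": 8.7},
    {"offset": [-5, 5, -4], "delta_rot": [0, 0, 10], "jaw": 8.7},
    {"offset": [-8, 8, -6], "delta_rot": [0, 0, 15], "jaw": 8.7},
    {"offset": [-11, 11.5, -6], "delta_rot": [0, 0, 19], "jaw": 8.7},
    {"offset": [-14, 15, -6], "delta_rot": [0, 0, 19], "jaw": 8.7},
    {"offset": [-17, 18, -6], "delta_rot": [0, 0, 19], "jaw": 8.7},
    {"offset": [-19.5, 21, -6], "delta_rot": [0, 0, 19], "jaw": 8.7},
    {"offset": [-22, 23.7, -6], "delta_rot": [0, 0, 19], "jaw": 8.7}
  ]
}}

```text
time: 0.82
position: [0.3866, 0.2687, 0.2826]
tool_rot: [0.924, 0.382, 0.0, 0.0]
ft_force: [0.2, -0.6, -0.9]
grip_width: 0.0871
```

```bash
cat >> h.py <<'E'
np.set_printoptions(precision=4,suppress=True)
def togo(tgt,yaw=None):
    o=get_obs();T=T_tool(o); print("t",o["time"],"pos",o["position"],"yaw",np.degrees(np.arctan2(T[1,0],T[0,0])),"down",T[:3,2],"F",o["ft_force"],"w",o["grip_width"])
    print("q",o["q"]); print("togo cm",T[:3,:3].T@(np.array(tgt)-T[:3,3])*100)
    # turn to be vertical with yaw
    y=np.radians(yaw) if yaw is not None else np.arctan2(T[1,0],T[0,0])
    c,s=np.cos(y),np.sin(y); D=np.array([[c,s,0],[s,-c,0],[0,0,-1]])
    print("turn deg",np.degrees(R.from_matrix(T[:3,:3].T@D).as_rotvec()))
E
python3 -c "
from h import *
togo((.484,.015,.2),45)"
```

```text
t 0.8167 pos [0.3866 0.2687 0.2826] yaw 44.97672664547175 down [ 0.0003  0.0001 -1.    ] F [ 0.2464 -0.5866 -0.8831] w 0.08714108095090792
q [ 0.3695  0.2416  1.7274 -0.0001  1.1723 -0.4155]
togo cm [-11.0487  24.8317   8.2627]
turn deg [ 0.0105 -0.0148 -0.0233]
```

Call:
{"name": "drive_tool", "arguments": {
  "plan": [
    {"offset": [-1.6, 3.6, 0], "delta_rot": [0, 0, 0], "jaw": 8.7},
    {"offset": [-3.2, 7.2, 0], "delta_rot": [0, 0, 0], "jaw": 8.7},
    {"offset": [-4.8, 10.8, 1], "delta_rot": [0, 0, 0], "jaw": 8.7},
    {"offset": [-6.4, 14.4, 3], "delta_rot": [0, 0, 0], "jaw": 8.7},
    {"offset": [-8, 18, 5], "delta_rot": [0, 0, 0], "jaw": 8.7},
    {"offset": [-9.6, 21.5, 7], "delta_rot": [0, 0, 0], "jaw": 8.7},
    {"offset": [-11, 24.8, 8.3], "delta_rot": [0, 0, 0], "jaw": 8.7},
    {"offset": [-11, 24.8, 8.3], "delta_rot": [0, 0, 0], "jaw": 8.7}
  ]
}}

```text
time: 1.48
position: [0.4857, 0.0118, 0.1972]
tool_rot: [0.925, 0.38, -0.001, 0.001]
ft_force: [0.1, 0.1, 0.3]
grip_width: 0.0871
```

```bash
cat >> h.py <<'E'
import pickle
def shot(n,f):
    o=get_obs(); im=camera(n); cv2.imwrite(f"pics/{f}.png",im[:,:,::-1]); pickle.dump(o,open(f"pics/{f}.pkl","wb")); return o,im
def load(f): return pickle.load(open(f"pics/{f}.pkl","rb"))
E
python3 -c "
from h import *
togo((.484,.015,.2),45); o,_=shot('wrist','c1'); print(proj('wrist',(.484,.015,.042),o))"
```

```text
t 1.4833 pos [0.4857 0.0118 0.1972] yaw 44.63298679947955 down [-0.0009 -0.002  -1.    ] F [0.0992 0.0634 0.3146] w 0.08707755719228655
q [-0.2048  0.3788  1.8016 -0.0026  0.9616 -0.9822]
togo cm [ 0.1033 -0.3424 -0.2776]
turn deg [ 0.0455  0.1184 -0.367 ]
[324.0518 181.1534]
```

View pics/c1.png

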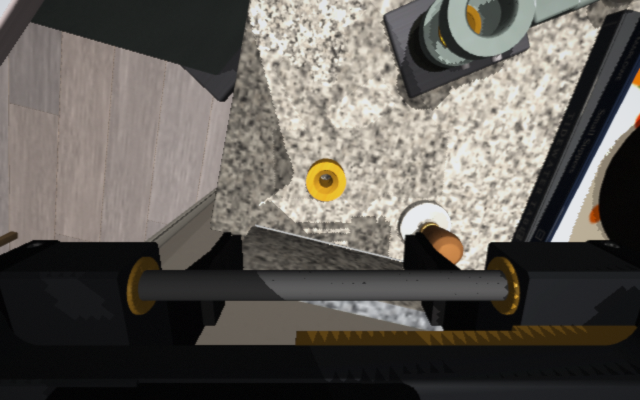

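The wrist view shows the bushing at (326,181) where I predicted (324,181), a dark granite curb edge from (255,228) to (400,265), and the tamper at (430,230). I'll refine the centre and check the curb distance.

```bash
python3 - <<'E'
from h import *
o=load('c1')
im=cv2.imread("pics/c1.png"); c=im[120:270,230:450]; cv2.imwrite("pics/c1z.png",cv2.resize(c,None,fx=3.6,fy=3.6,interpolation=cv2.INTER_CUBIC))
hsv=cv2.cvtColor(im,cv2.COLOR_BGR2HSV); m=cv2.inRange(hsv,(20,140,150),(35,255,255)); m[:150]=0;m[215:]=0;m[:,:295]=0;m[:,360:]=0
cs,_=cv2.findContours(m,cv2.RETR_EXTERNAL,cv2.CHAIN_APPROX_NONE); k=max(cs,key=cv2.contourArea); e=cv2.fitEllipse(k); print(e)
print(onplane('wrist',e[0],.042,o))
T=T_tool(o)
for p in [(255,228),(330,247),(400,264)]:
    w=onplane('wrist',p,0,o); print("curb",w,"tool",T[:3,:3].T@(w-np.array([.484,.015,0])))
# press bore
E
```

```text
((325.51983642578125, 180.97836303710938), (38.52333450317383, 39.09211730957031), 71.92411804199219)
[0.4849 0.0162 0.042 ]
curb [ 0.4728 -0.0887 -0.    ] tool [-0.0808  0.0659  0.0002]
curb [ 0.5524 -0.0439  0.    ] tool [0.0073 0.09   0.0001]
curb [ 0.6285 -0.0001  0.    ] tool [ 0.0922  0.1123 -0.0001]
```

View pics/c1z.png

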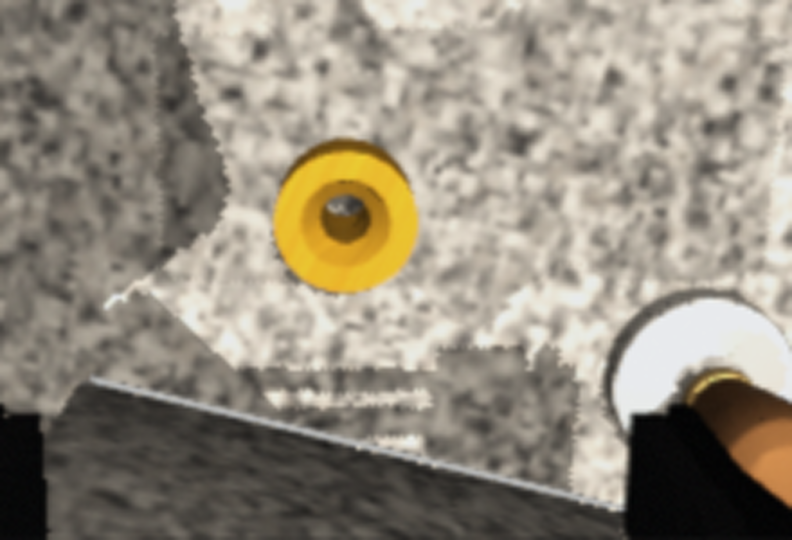

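```bash
python3 -c "
from h import *
togo((.4845,.0158,.0215),45)"
```

```text
t 1.5333 pos [0.4847 0.0139 0.1979] yaw 44.62583308692292 down [-0.002  -0.0003 -1.    ] F [-0.1745  0.8171 -0.3976] w 0.08678785392349997
q [-0.2019  0.3771  1.8024 -0.0008  0.9641 -0.9803]
togo cm [ 0.1534 -0.1261 17.6355]
turn deg [-0.0714  0.0939 -0.3742]
```

Call:
{"name": "drive_tool", "arguments": {
  "plan": [
    {"offset": [0.15, -0.1, 1], "delta_rot": [0, 0, 0], "jaw": 7},
    {"offset": [0.15, -0.1, 4], "delta_rot": [0, 0, 0], "jaw": 7},
    {"offset": [0.15, -0.1, 7], "delta_rot": [0, 0, 0], "jaw": 7},
    {"offset": [0.15, -0.1, 10], "delta_rot": [0, 0, 0], "jaw": 7},
    {"offset": [0.15, -0.1, 12], "delta_rot": [0, 0, 0], "jaw": 7},
    {"offset": [0.15, -0.1, 12], "delta_rot": [0, 0, 0], "jaw": 7},
    {"offset": [0.15, -0.1, 12], "delta_rot": [0, 0, 0], "jaw": 7},
    {"offset": [0.15, -0.1, 12], "delta_rot": [0, 0, 0], "jaw": 7}
  ]
}}

```text
time: 2.2
position: [0.4848, 0.0196, 0.0806]
tool_rot: [0.924, 0.383, 0.001, 0.0]
ft_force: [0.2, 0.0, 0.5]
grip_width: 0.0702
```

```bash
python3 -c "
from h import *
togo((.4845,.0158,.0215),45); o,_=shot('wrist','c2'); togo((.4845,.0158,.0215),45); print(proj('wrist',(.4845,.0158,.042),o))"
```

```text
t 2.2 pos [0.4848 0.0196 0.0806] yaw 44.99461355275299 down [ 0.0017 -0.0002 -1.    ] F [0.204  0.0387 0.5066] w 0.07022251095565796
q [-0.1905  0.5807  1.903   0.0001  0.6562 -0.9759]
togo cm [-0.2954  0.2382  5.9143]
turn deg [ 0.0771 -0.0574 -0.0054]
t 2.25 pos [0.4852 0.0194 0.081 ] yaw 44.98034422137002 down [ 0.0029 -0.0005 -1.    ] F [ 0.7072  0.0377 -0.8689] w 0.07029482371127156
q [-0.1907  0.58    1.9027  0.0001  0.656  -0.9759]
togo cm [-0.3142  0.1897  5.9514]
turn deg [ 0.1347 -0.0973 -0.0198]
[318.1179 229.5067]
```

View pics/c2.png

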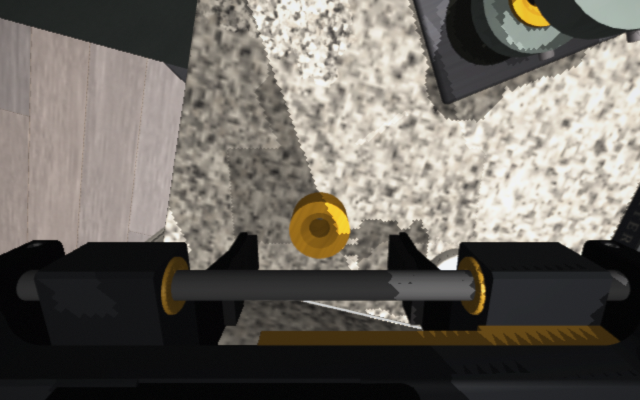

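The wrist view shows the bushing top at about (320,227), between the fingers at 245 and 400 and about 1 mm from the prediction. Descending now.

Call:
{"name": "drive_tool", "arguments": {
  "plan": [
    {"offset": [-0.2, 0.05, 1.5], "delta_rot": [0, 0, 0], "jaw": 7},
    {"offset": [-0.2, 0.05, 3], "delta_rot": [0, 0, 0], "jaw": 7},
    {"offset": [-0.2, 0.05, 4.5], "delta_rot": [0, 0, 0], "jaw": 7},
    {"offset": [-0.2, 0.05, 5.5], "delta_rot": [0, 0, 0], "jaw": 7},
    {"offset": [-0.2, 0.05, 5.9], "delta_rot": [0, 0, 0], "jaw": 7},
    {"offset": [-0.2, 0.05, 5.9], "delta_rot": [0, 0, 0], "jaw": 7},
    {"offset": [-0.2, 0.05, 5.9], "delta_rot": [0, 0, 0], "jaw": 7},
    {"offset": [-0.2, 0.05, 5.9], "delta_rot": [0, 0, 0], "jaw": 7}
  ]
}}

```text
time: 2.92
position: [0.4837, 0.0172, 0.0214]
tool_rot: [0.924, 0.382, 0.001, 0.0]
ft_force: [0.3, -0.6, -0.5]
grip_width: 0.0703
```

```bash
python3 -c "
from h import *
togo((.4845,.0158,.0215),45)"
```

```text
t 2.9167 pos [0.4837 0.0172 0.0214] yaw 44.946843672220595 down [ 0.0017 -0.0003 -1.    ] F [ 0.2815 -0.5848 -0.4576] w 0.07025511459599522
q [-0.1957  0.6991  1.931   0.      0.5098 -0.9802]
togo cm [-0.0477  0.1565 -0.0131]
turn deg [ 0.0802 -0.0538 -0.0532]
```

Now close on the collar.

Call:
{"name": "drive_tool", "arguments": {
  "plan": [
    {"offset": [0, 0, 0], "delta_rot": [0, 0, 0], "jaw": 5},
    {"offset": [0, 0, 0], "delta_rot": [0, 0, 0], "jaw": 4.3},
    {"offset": [0, 0, 0], "delta_rot": [0, 0, 0], "jaw": 3.5},
    {"offset": [0, 0, 0], "delta_rot": [0, 0, 0], "jaw": 3.5},
    {"offset": [0, 0, 0], "delta_rot": [0, 0, 0], "jaw": 3.5},
    {"offset": [0, 0, 0], "delta_rot": [0, 0, 0], "jaw": 3.5},
    {"offset": [0, 0, 0], "delta_rot": [0, 0, 0], "jaw": 3.5},
    {"offset": [0, 0, 0], "delta_rot": [0, 0, 0], "jaw": 3.5}
  ],
  "squeeze": 20
}}

```text
time: 3.58
position: [0.4832, 0.0173, 0.0206]
tool_rot: [0.924, 0.382, 0.0, 0.0]
ft_force: [-0.1, 1.0, 1.1]
grip_width: 0.0393
```

Call:
{"name": "drive_tool", "arguments": {
  "plan": [
    {"offset": [0, 0, -0.5], "delta_rot": [0, 0, 0], "jaw": 3.5},
    {"offset": [0, 0, -2], "delta_rot": [0, 0, 0], "jaw": 3.5},
    {"offset": [0, 0, -5], "delta_rot": [0, 0, 0], "jaw": 3.5},
    {"offset": [0, 0, -8.5], "delta_rot": [0, 0, 0], "jaw": 3.5},
    {"offset": [0, 0, -12], "delta_rot": [0, 0, 0], "jaw": 3.5},
    {"offset": [0, 0, -15], "delta_rot": [0, 0, 0], "jaw": 3.5},
    {"offset": [0, 0, -17], "delta_rot": [0, 0, 0], "jaw": 3.5},
    {"offset": [0, 0, -17], "delta_rot": [0, 0, 0], "jaw": 3.5}
  ]
}}

```text
time: 4.25
position: [0.4856, 0.0169, 0.1949]
tool_rot: [0.924, 0.382, 0.004, 0.003]
ft_force: [0.9, 0.3, -1.2]
grip_width: 0.0388
```

```bash
python3 -c "
from h import *
togo((.467,.1855,.2),45); o,_=shot('wrist','d1');shot('side','d1s'); print(proj('wrist',(.467,.1855,.116),o))"
```

```text
t 4.25 pos [0.4856 0.0169 0.1949] yaw 44.95900990984343 down [ 0.0091 -0.0019 -1.    ] F [ 0.8829  0.3381 -1.1778] w 0.03884337966407502
q [-0.1956  0.3787  1.8111 -0.0001  0.9425 -0.9802]
togo cm [ 10.6    -13.2407  -0.5592]
turn deg [ 0.4447 -0.2922 -0.0421]
[482.9185  15.1872]
```

View pics/d1.png

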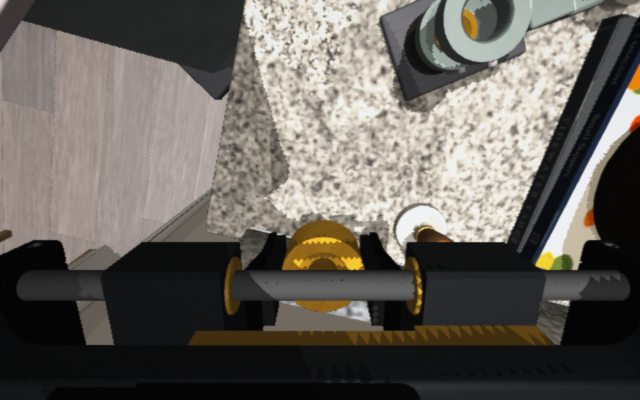

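The bushing is held, with 38.8 mm jaw opening. The bore appears at about (488,18) near the picture's edge. I'll move partway so the bore sits in clear view for a close measurement.

Call:
{"name": "drive_tool", "arguments": {
  "plan": [
    {"offset": [2.5, -1.5, 0], "delta_rot": [0, 0, 0], "jaw": 3.5},
    {"offset": [5.5, -3, 0], "delta_rot": [0, 0, 0], "jaw": 3.5},
    {"offset": [8.5, -5, 0], "delta_rot": [0, 0, 0], "jaw": 3.5},
    {"offset": [10.5, -6.2, 0], "delta_rot": [0, 0, 0], "jaw": 3.5},
    {"offset": [10.5, -6.2, 0], "delta_rot": [0, 0, 0], "jaw": 3.5},
    {"offset": [10.5, -6.2, 0], "delta_rot": [0, 0, 0], "jaw": 3.5},
    {"offset": [10.5, -6.2, 0], "delta_rot": [0, 0, 0], "jaw": 3.5},
    {"offset": [10.5, -6.2, 0], "delta_rot": [0, 0, 0], "jaw": 3.5}
  ]
}}

```text
time: 5.02
position: [0.5126, 0.1344, 0.1894]
tool_rot: [0.924, 0.382, -0.001, -0.0]
ft_force: [0.3, -0.4, -0.2]
grip_width: 0.0386
```

```bash
python3 -c "
from h import *
togo((.467,.1855,.2),45); o,im=shot('wrist','d2'); togo((.467,.1855,.2),45); print(proj('wrist',(.467,.1855,.116),o), proj('wrist',(.467,.1855,.064),o))
cv2.imwrite('pics/d2z.png',cv2.resize(im[20:220,220:460,::-1],None,fx=3.3,fy=3.0,interpolation=cv2.INTER_CUBIC))"
```

```text
t 5.0167 pos [0.5126 0.1344 0.1894] yaw 44.88507151205193 down [-0.0029 -0.0005 -1.    ] F [ 0.2787 -0.3514 -0.2126] w 0.03862292499598952
q [ 0.0456  0.4459  1.7037 -0.0005  0.9948 -0.7376]
togo cm [ 0.3758 -6.8404 -1.0455]
turn deg [-0.0966  0.1384 -0.115 ]
t 5.0667 pos [0.5129 0.1343 0.1898] yaw 44.85877694618623 down [-0.002  -0.0004 -1.    ] F [-0.3151 -0.1497 -1.6982] w 0.039199128190917885
q [ 0.0453  0.4454  1.7034 -0.0003  0.9948 -0.7375]
togo cm [ 0.3591 -6.8693 -1.0127]
turn deg [-0.0664  0.0971 -0.1413]
[328.3203 116.7411] [327.4873 114.8195]
```

View pics/d2.png

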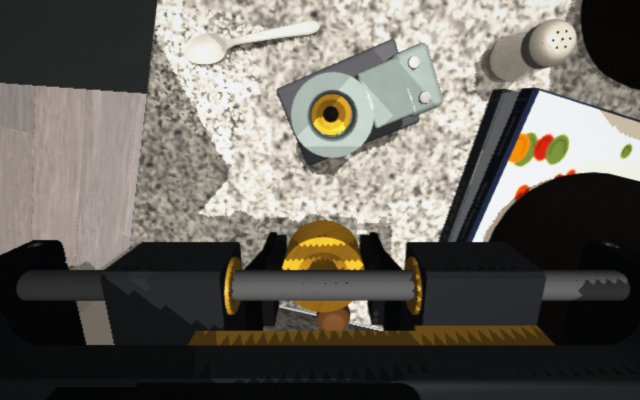

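View pics/d2z.png

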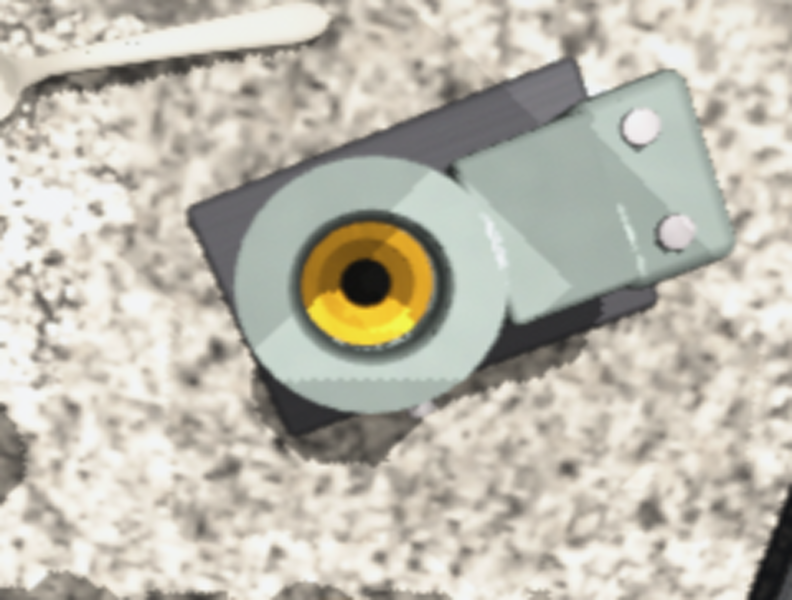

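```bash
python3 - <<'E'
from h import *
o=load('d2')
b=onplane('wrist',(332.4,114.7),.116,o); l=onplane('wrist',(330.9,113.7),.064,o); print(b,l)
T=T_tool(o); print("bore in tool cm",(np.linalg.inv(T)@np.r_[b,1])[:3]*100, (np.linalg.inv(T)@np.r_[l,1])[:3]*100)
c=calibration('wrist');K=np.array(c['K']);M=np.linalg.inv(np.array(c['tool_from_camera']))
im=cv2.imread('pics/d2.png'); f=4
z=cv2.resize(im[200:330,240:410],None,fx=f,fy=f,interpolation=cv2.INTER_CUBIC)
for dy,col in [(0,(0,0,255)),(.003,(255,0,0)),(-.003,(0,255,0))]:
  for r in (.0200,.0125):
    pts=[]
    for a in np.linspace(0,2*np.pi,73):
        q=M@np.array([r*np.cos(a),dy+r*np.sin(a),-.0205,1]); v=K@q[:3]; pts.append((((v[:2]/v[2])-[240,200]+.5)*f-.5))
    cv2.polylines(z,[np.int32(pts)],True,col,1)
cv2.imwrite('pics/d2h.png',z)
E
```

```text
[0.468  0.1885 0.116 ] [0.4684 0.1882 0.064 ]
bore in tool cm [ 0.6801 -6.9646  7.3541] [ 0.6987 -6.91   12.5539]
```

View pics/d2h.png

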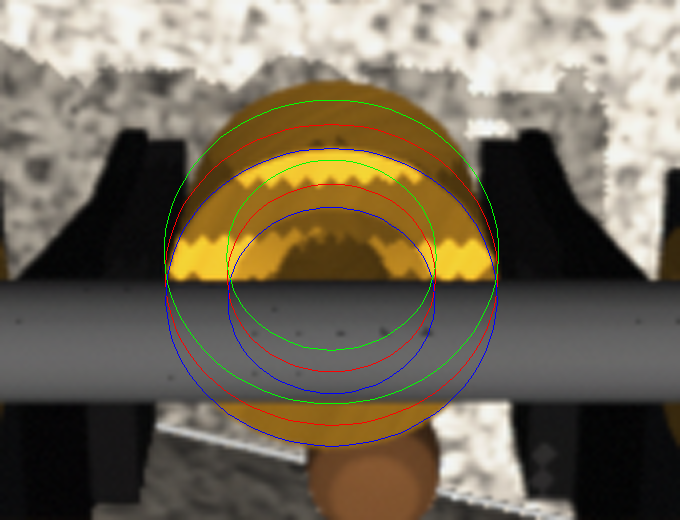

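The overlay fits the held bushing at tool y = +3 mm and x = 0. The wrist camera puts the bore at tool (0.68, -6.96) cm, and the scene and side cameras agree within 3 mm. I'll shift over the bore, then descend part of the way.

Call:
{"name": "drive_tool", "arguments": {
  "plan": [
    {"offset": [0.3, -2.5, 0], "delta_rot": [0, 0, 0], "jaw": 3.5},
    {"offset": [0.5, -5, 0], "delta_rot": [0, 0, 0], "jaw": 3.5},
    {"offset": [0.65, -6.8, 0], "delta_rot": [0, 0, 0], "jaw": 3.5},
    {"offset": [0.65, -7.25, 0.5], "delta_rot": [0, 0, 0], "jaw": 3.5},
    {"offset": [0.65, -7.25, 2], "delta_rot": [0, 0, 0], "jaw": 3.5},
    {"offset": [0.65, -7.25, 3.5], "delta_rot": [0, 0, 0], "jaw": 3.5},
    {"offset": [0.65, -7.25, 4.5], "delta_rot": [0, 0, 0], "jaw": 3.5},
    {"offset": [0.65, -7.25, 4.5], "delta_rot": [0, 0, 0], "jaw": 3.5}
  ]
}}

```text
time: 5.73
position: [0.4659, 0.1899, 0.1436]
tool_rot: [0.924, 0.382, -0.002, -0.0]
ft_force: [0.4, -0.7, -1.9]
grip_width: 0.0389
```

```bash
python3 - <<'E'
from h import *
o,_=shot('side','e1')
d=R.from_quat(o['tool_rot']).as_matrix()
o2,_=shot('scene','e1s'); o3,_=shot('wrist','e1w')
ty=d[:,1]
p=np.array([.468,.1883,.1195])
togo(p-0.003*ty,45)
a=cv2.imread('pics/e1.png')[160:270,310:410];b=cv2.imread('pics/e1s.png')[160:270,285:385]
k=lambda i:cv2.resize(i,(390,429),interpolation=cv2.INTER_CUBIC)
cv2.imwrite('pics/e1z.png',np.hstack([k(a),k(b)]))
E
```

```text
t 5.8833 pos [0.4677 0.1906 0.1458] yaw 44.88016716353236 down [ 0.0007 -0.0001 -1.    ] F [ 0.1162 -0.7799 -1.4825] w 0.03914463838555119
q [ 0.1655  0.4826  1.8071 -0.0002  0.8513 -0.6176]
togo cm [-0.1421 -0.1155  2.6268]
turn deg [ 0.0289 -0.024  -0.1198]
```

View pics/e1z.png

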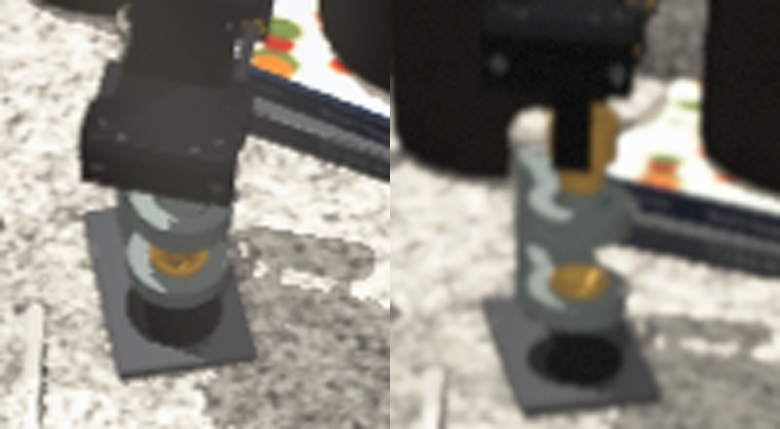

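View pics/e1w.png

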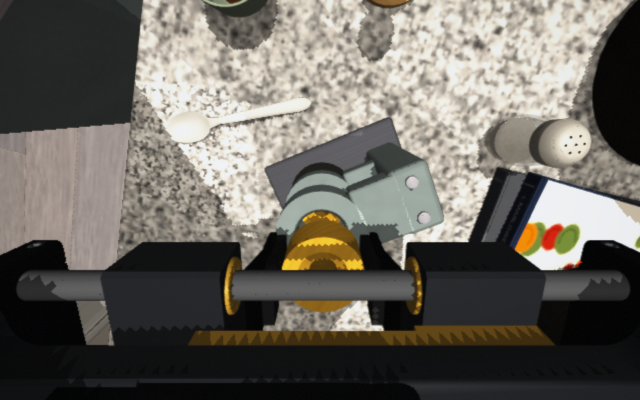

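The scene crop shows the bushing foot at about column 334, the same column the bore had. Lowering slowly.

Call:
{"name": "drive_tool", "arguments": {
  "plan": [
    {"offset": [-0.1, -0.1, 0.3], "delta_rot": [0, 0, 0], "jaw": 3.5},
    {"offset": [-0.1, -0.1, 0.6], "delta_rot": [0, 0, 0], "jaw": 3.5},
    {"offset": [-0.1, -0.1, 0.9], "delta_rot": [0, 0, 0], "jaw": 3.5},
    {"offset": [-0.1, -0.1, 1.2], "delta_rot": [0, 0, 0], "jaw": 3.5},
    {"offset": [-0.1, -0.1, 1.4], "delta_rot": [0, 0, 0], "jaw": 3.5},
    {"offset": [-0.1, -0.1, 1.4], "delta_rot": [0, 0, 0], "jaw": 3.5},
    {"offset": [-0.1, -0.1, 1.4], "delta_rot": [0, 0, 0], "jaw": 3.5},
    {"offset": [-0.1, -0.1, 1.4], "delta_rot": [0, 0, 0], "jaw": 3.5}
  ]
}}

```text
time: 6.55
position: [0.4656, 0.1913, 0.1316]
tool_rot: [0.924, 0.382, -0.0, -0.0]
ft_force: [0.1, 0.4, -0.7]
grip_width: 0.0393
```

```bash
python3 - <<'E'
from h import *
ty=T_tool()[:3,1]
togo(np.array([.468,.1883,.1195])-0.003*ty,45); print(get_obs()['moment'])
E
```

```text
t 6.55 pos [0.4656 0.1913 0.1316] yaw 44.94575663788685 down [-0.  0. -1.] F [ 0.0697  0.3616 -0.669 ] w 0.0393113501498481
q [ 0.1675  0.5049  1.8223  0.      0.8144 -0.6169]
togo cm [-0.0439  0.0842  1.2056]
turn deg [-0.0017 -0.0005 -0.0542]
[-0.0183 -0.0139  0.0119]
```

Call:
{"name": "drive_tool", "arguments": {
  "plan": [
    {"offset": [0, 0, 0.2], "delta_rot": [0, 0, 0], "jaw": 3.5},
    {"offset": [0, 0, 0.4], "delta_rot": [0, 0, 0], "jaw": 3.5},
    {"offset": [0, 0, 0.6], "delta_rot": [0, 0, 0], "jaw": 3.5},
    {"offset": [0, 0, 0.8], "delta_rot": [0, 0, 0], "jaw": 3.5},
    {"offset": [0, 0, 1.0], "delta_rot": [0, 0, 0], "jaw": 3.5},
    {"offset": [0, 0, 1.0], "delta_rot": [0, 0, 0], "jaw": 3.5},
    {"offset": [0, 0, 1.0], "delta_rot": [0, 0, 0], "jaw": 3.5},
    {"offset": [0, 0, 1.0], "delta_rot": [0, 0, 0], "jaw": 3.5}
  ]
}}

```text
time: 7.22
position: [0.4657, 0.1912, 0.1214]
tool_rot: [0.924, 0.382, -0.0, 0.0]
ft_force: [1.4, -1.1, -2.7]
grip_width: 0.0389
```

```bash
python3 - <<'E'
from h import *
ty=T_tool()[:3,1]
togo(np.array([.468,.1883,.1195])-0.003*ty,45); print(get_obs()['moment'])
shot('scene','f1'); b=cv2.imread('pics/f1.png')[150:270,270:390]; cv2.imwrite('pics/f1z.png',cv2.resize(b,None,fx=5,fy=5,interpolation=cv2.INTER_CUBIC))
E
```

```text
t 7.2167 pos [0.4657 0.1912 0.1214] yaw 44.94616905628164 down [-0.     -0.0002 -1.    ] F [ 1.3989 -1.0787 -2.7166] w 0.03892769120815478
q [ 0.1673  0.5224  1.8301 -0.0003  0.7892 -0.6169]
togo cm [-0.0371  0.0677  0.1883]
turn deg [ 0.0075  0.0096 -0.0538]
[-0.3067 -0.2144 -0.0327]
```

View pics/f1z.png

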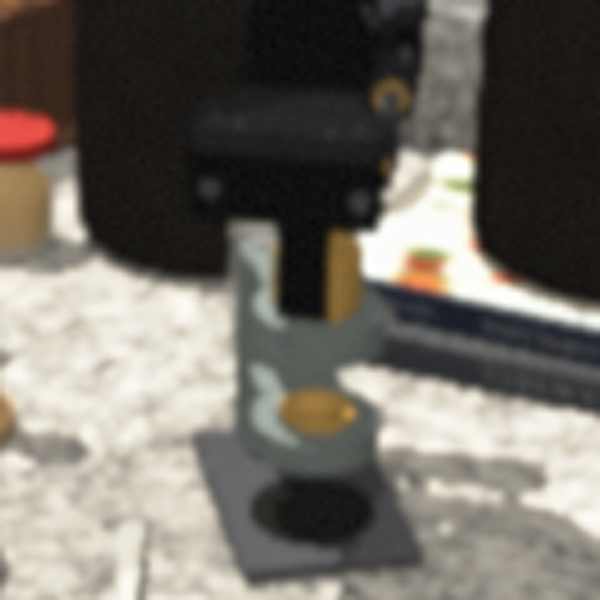

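The sleeve is in the bore, with about 2 mm left to go and light contact. I'll press gently to the bottom.

Call:
{"name": "drive_tool", "arguments": {
  "plan": [
    {"offset": [0, 0, 0.05], "delta_rot": [0, 0, 0], "jaw": 3.5},
    {"offset": [0, 0, 0.1], "delta_rot": [0, 0, 0], "jaw": 3.5},
    {"offset": [0, 0, 0.15], "delta_rot": [0, 0, 0], "jaw": 3.5},
    {"offset": [0, 0, 0.2], "delta_rot": [0, 0, 0], "jaw": 3.5},
    {"offset": [0, 0, 0.2], "delta_rot": [0, 0, 0], "jaw": 3.5},
    {"offset": [0, 0, 0.2], "delta_rot": [0, 0, 0], "jaw": 3.5},
    {"offset": [0, 0, 0.2], "delta_rot": [0, 0, 0], "jaw": 3.5},
    {"offset": [0, 0, 0.2], "delta_rot": [0, 0, 0], "jaw": 3.5}
  ]
}}

```text
time: 7.93
position: [0.4658, 0.1912, 0.1196]
tool_rot: [0.924, 0.382, 0.0, 0.0]
ft_force: [1.4, -1.8, 1.8]
grip_width: 0.0391
```

Call:
{"name": "drive_tool", "arguments": {
  "plan": [
    {"offset": [0, 0, 0.05], "delta_rot": [0, 0, 0], "jaw": 3.5},
    {"offset": [0, 0, 0.1], "delta_rot": [0, 0, 0], "jaw": 3.5},
    {"offset": [0, 0, 0.1], "delta_rot": [0, 0, 0], "jaw": 3.5},
    {"offset": [0, 0, 0.1], "delta_rot": [0, 0, 0], "jaw": 3.5},
    {"offset": [0, 0, 0.1], "delta_rot": [0, 0, 0], "jaw": 3.5},
    {"offset": [0, 0, 0.1], "delta_rot": [0, 0, 0], "jaw": 3.5},
    {"offset": [0, 0, 0.1], "delta_rot": [0, 0, 0], "jaw": 3.5},
    {"offset": [0, 0, 0.1], "delta_rot": [0, 0, 0], "jaw": 3.5}
  ]
}}

```text
time: 8.6
position: [0.4658, 0.1912, 0.1187]
tool_rot: [0.924, 0.382, 0.0, 0.0]
ft_force: [1.8, -3.2, 2.5]
grip_width: 0.039
```

Call:
{"name": "drive_tool", "arguments": {
  "plan": [
    {"offset": [0, 0, 0.05], "delta_rot": [0, 0, 0], "jaw": 3.8},
    {"offset": [0, 0, 0], "delta_rot": [0, 0, 0], "jaw": 4.2},
    {"offset": [0, 0, 0], "delta_rot": [0, 0, 0], "jaw": 4.6},
    {"offset": [0, 0, 0], "delta_rot": [0, 0, 0], "jaw": 5},
    {"offset": [0, 0, 0], "delta_rot": [0, 0, 0], "jaw": 5.5},
    {"offset": [0, 0, 0], "delta_rot": [0, 0, 0], "jaw": 6},
    {"offset": [0, 0, 0], "delta_rot": [0, 0, 0], "jaw": 6},
    {"offset": [0, 0, 0], "delta_rot": [0, 0, 0], "jaw": 6}
  ]
}}

```text
time: 9.27
position: [0.4654, 0.1914, 0.1184]
tool_rot: [0.924, 0.382, -0.0, -0.0]
ft_force: [1.4, 0.9, 0.8]
grip_width: 0.0592
```

Call:
{"name": "drive_tool", "arguments": {
  "plan": [
    {"offset": [0, 0, -1.5], "delta_rot": [0, 0, 0], "jaw": 6},
    {"offset": [0, 0, -4], "delta_rot": [0, 0, 0], "jaw": 6},
    {"offset": [0, 0, -7], "delta_rot": [0, 0, 0], "jaw": 6},
    {"offset": [0, 0, -10], "delta_rot": [0, 0, 0], "jaw": 6},
    {"offset": [0, 2, -12], "delta_rot": [0, 0, 0], "jaw": 6},
    {"offset": [0, 4, -12], "delta_rot": [0, 0, 0], "jaw": 6},
    {"offset": [0, 4, -12], "delta_rot": [0, 0, 0], "jaw": 6},
    {"offset": [0, 4, -12], "delta_rot": [0, 0, 0], "jaw": 6}
  ]
}}

```text
time: 9.93
position: [0.494, 0.1625, 0.2387]
tool_rot: [0.924, 0.381, 0.0, -0.0]
ft_force: [-1.1, 1.0, -0.4]
grip_width: 0.0601
```

```bash
python3 - <<'E'
from h import *
togo((.468,.1883,.2),45); o,im=shot('wrist','g1'); print(proj('wrist',(.468,.1883,.14),o))
shot('scene','g1s'); b=cv2.imread('pics/g1s.png')[150:270,270:390]; a=im[50:250,200:440,::-1]
cv2.imwrite('pics/g1z.png',np.hstack([cv2.resize(b,(400,400),interpolation=cv2.INTER_CUBIC),cv2.resize(a,(400,333))if 0 else cv2.resize(a[:,20:220],(400,400),interpolation=cv2.INTER_CUBIC)]))
E
```

```text
t 9.9333 pos [0.494  0.1625 0.2387] yaw 44.84457101781721 down [ 0.      0.0004 -1.    ] F [-1.1035  0.9843 -0.3839] w 0.0600824463752744
q [ 0.1026  0.3661  1.6746  0.0004  1.1007 -0.6803]
togo cm [-0.0314 -3.6621  3.8661]
turn deg [-0.0126 -0.0165 -0.1554]
[322.247  156.5035]
```

View pics/g1z.png

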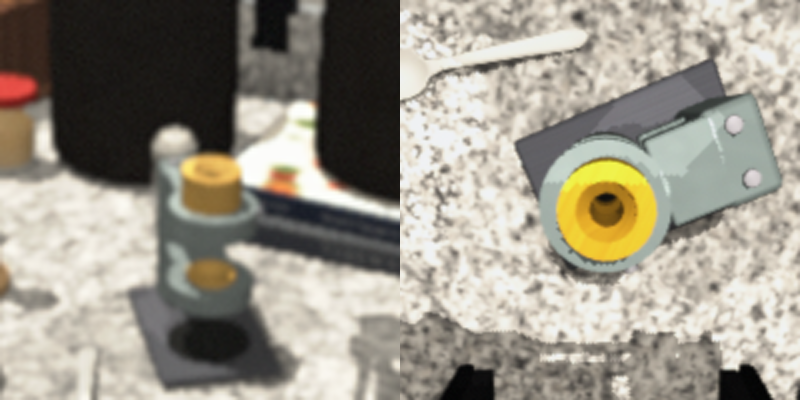

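View pics/g1.png

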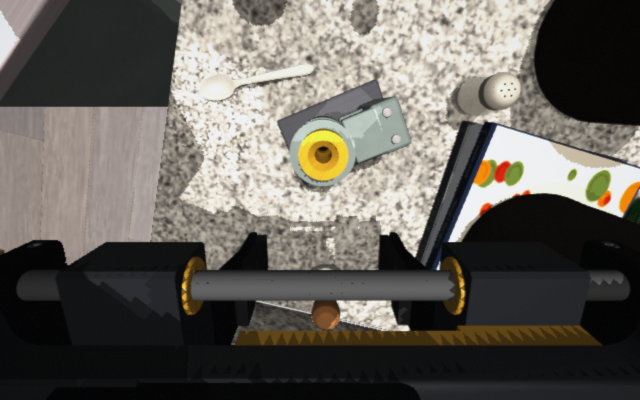

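The bushing sits flat in the arm: the collar is on the arm face in the scene crop, and its centre is at (323,155) in the wrist view against a predicted (322,156). Next, the rod.

```bash
python3 - <<'E'
from h import *
o=load('g1'); im=cv2.imread('pics/g1.png')
hsv=cv2.cvtColor(im,cv2.COLOR_BGR2HSV); m=cv2.inRange(hsv,(20,120,120),(35,255,255)); m[:120]=0;m[200:]=0;m[:,:290]=0;m[:,360:]=0
cs,_=cv2.findContours(m,cv2.RETR_EXTERNAL,cv2.CHAIN_APPROX_NONE); k=max(cs,key=cv2.contourArea); e=cv2.fitEllipse(k); print(e, onplane('wrist',e[0],.14,o))
K,P=campose('wrist',o); zc=(np.linalg.inv(P)@np.r_[.468,.1883,.14,1])[2]; print("diam mm at .14", np.mean(e[1])*zc/327.455*1000)
togo((.374,.357,.26),45)
for g in [(.374,.357,.19)]: print(proj('wrist',g,o))
E
```

```text
((322.8233642578125, 154.59353637695312), (48.64744186401367, 50.80598449707031), 7.028963565826416) [0.4672 0.1897 0.14  ]
diam mm at .14 39.76123047376055
t 10.0333 pos [0.4925 0.1631 0.2377] yaw 44.92736754228945 down [-0.0028  0.0001 -1.    ] F [-0.4377  0.0252  0.1876] w 0.060196173963029134
q [ 0.104   0.3667  1.6768  0.0005  1.1009 -0.6804]
togo cm [  5.2978 -22.1004  -2.1903]
turn deg [-0.1194  0.1092 -0.0727]
[ 427.474  -201.8706]
```

Call:
{"name": "drive_tool", "arguments": {
  "plan": [
    {"offset": [1, -3, -1], "delta_rot": [0, 0, 0], "jaw": 6},
    {"offset": [2.5, -6, -2.2], "delta_rot": [0, 0, 0], "jaw": 6},
    {"offset": [4, -9, -2.2], "delta_rot": [0, 0, 0], "jaw": 6},
    {"offset": [5.2, -12, -2.2], "delta_rot": [0, 0, 0], "jaw": 6},
    {"offset": [5.2, -15, -2.2], "delta_rot": [0, 0, 0], "jaw": 6},
    {"offset": [5.2, -15, -2.2], "delta_rot": [0, 0, 0], "jaw": 6},
    {"offset": [5.2, -15, -2.2], "delta_rot": [0, 0, 0], "jaw": 6},
    {"offset": [5.2, -15, -2.2], "delta_rot": [0, 0, 0], "jaw": 6}
  ]
}}

```text
time: 10.7
position: [0.4239, 0.3059, 0.2599]
tool_rot: [0.924, 0.383, -0.001, 0.0]
ft_force: [0.2, 0.0, 1.8]
grip_width: 0.0601
```

```bash
python3 - <<'E'
from h import *
o,im=shot('wrist','h1'); togo((.374,.357,.26),45); print(proj('wrist',(.374,.357,.19),o),proj('wrist',(.374,.357,.06),o))
E
```

```text
t 10.75 pos [0.4246 0.3055 0.2601] yaw 44.94412243330939 down [-0.0007 -0.0007 -1.    ] F [ 0.0996  0.2846 -0.0127] w 0.059898677718801065
q [ 0.4101  0.3448  1.64   -0.0004  1.1577 -0.3742]
togo cm [ 0.0592 -7.2189  0.0086]
turn deg [ 0.0005  0.0577 -0.0559]
[324.072 112.116] [323.8144 109.7421]
```

View pics/h1.png

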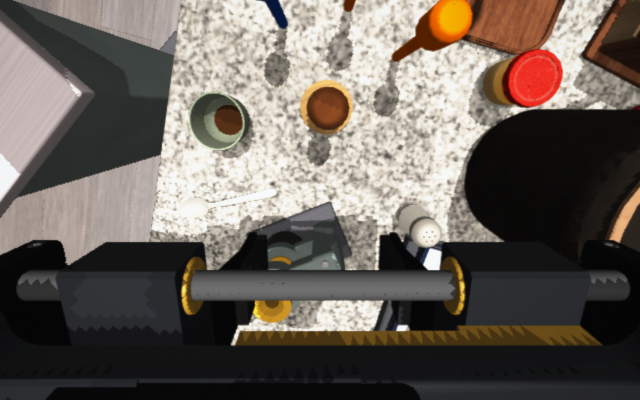

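The wrist view shows the brown grip end-on at (328,107), centred on its stand, with the orange one at (440,20) and blue at (275,10). This is the right rod.

```bash
python3 - <<'E'
from h import *
o=load('h1'); 
cv2.imwrite('pics/h1z.png',cv2.resize(cv2.imread('pics/h1.png')[60:160,270:390],None,fx=6,fy=6,interpolation=cv2.INTER_CUBIC))
for uv,z in [((328,107),.188),((326.5,108),.0)]:
    b=onplane('wrist',uv,z,o);T=T_tool(o); print(b,(np.linalg.inv(T)@np.r_[b,1])[:3]*100)
E
```

```text
[0.3735 0.3613 0.188 ] [ 0.3682 -7.4825  7.1949]
[0.3755 0.3604 0.    ] [ 0.4669 -7.2793 25.9948]
```

View pics/h1z.png

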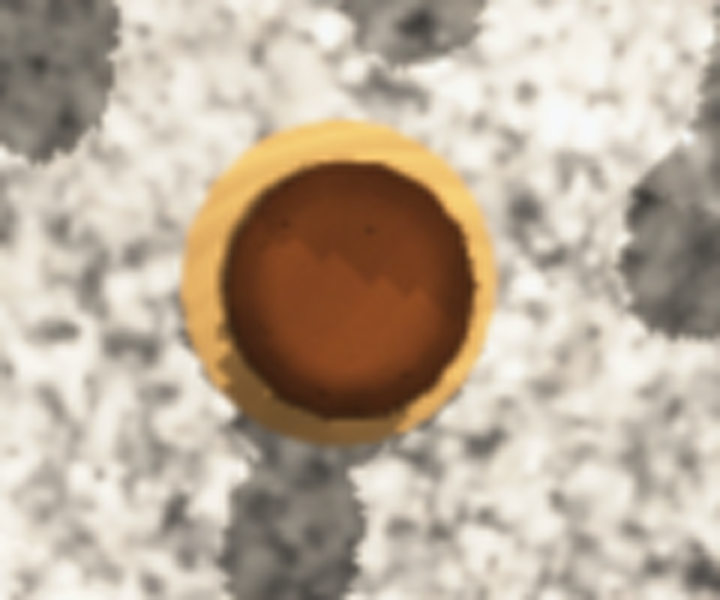

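Call:
{"name": "drive_tool", "arguments": {
  "plan": [
    {"offset": [0.2, -3, 0], "delta_rot": [0, 0, 0], "jaw": 6},
    {"offset": [0.35, -6, 0], "delta_rot": [0, 0, 0], "jaw": 6},
    {"offset": [0.38, -7.35, 0], "delta_rot": [0, 0, 0], "jaw": 6},
    {"offset": [0.38, -7.35, 1], "delta_rot": [0, 0, 0], "jaw": 6},
    {"offset": [0.38, -7.35, 3], "delta_rot": [0, 0, 0], "jaw": 6},
    {"offset": [0.38, -7.35, 4], "delta_rot": [0, 0, 0], "jaw": 6},
    {"offset": [0.38, -7.35, 4], "delta_rot": [0, 0, 0], "jaw": 6},
    {"offset": [0.38, -7.35, 4], "delta_rot": [0, 0, 0], "jaw": 6}
  ]
}}

```text
time: 11.42
position: [0.3759, 0.3595, 0.2197]
tool_rot: [0.924, 0.381, -0.001, 0.0]
ft_force: [0.6, -0.4, -0.1]
grip_width: 0.0599
```

```bash
python3 - <<'E'
from h import *
o,im=shot('wrist','i1'); togo((.3738,.3605,.148),45)
z=cv2.resize(im[180:340,220:420,::-1],None,fx=4,fy=3.7,interpolation=cv2.INTER_CUBIC); cv2.imwrite('pics/i1z.png',z)
print(proj('wrist',(.3738,.3605,.187),o))
E
```

```text
t 11.4667 pos [0.3763 0.36   0.2204] yaw 44.85578497187117 down [-0.0002 -0.0003 -1.    ] F [ 0.8393 -0.0107  0.5794] w 0.060416494823772454
q [ 0.5485  0.3908  1.6942 -0.0002  1.057  -0.2343]
togo cm [-0.1379 -0.2173  7.2416]
turn deg [ 0.0041  0.022  -0.1442]
[321.5211 226.1377]
```

View pics/i1z.png

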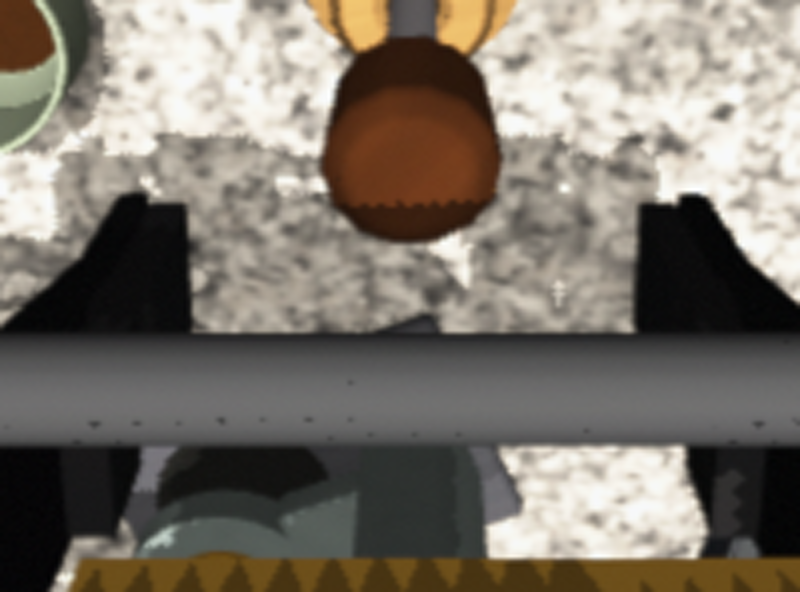

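Rod top at about (323,222), centred between the fingers. It is about 3–4 mm further along tool -y than the TCP, so I'll correct that and descend.

Call:
{"name": "drive_tool", "arguments": {
  "plan": [
    {"offset": [-0.08, -0.35, 0.8], "delta_rot": [0, 0, 0], "jaw": 6},
    {"offset": [-0.08, -0.35, 2], "delta_rot": [0, 0, 0], "jaw": 6},
    {"offset": [-0.08, -0.35, 3.5], "delta_rot": [0, 0, 0], "jaw": 6},
    {"offset": [-0.08, -0.35, 5], "delta_rot": [0, 0, 0], "jaw": 6},
    {"offset": [-0.08, -0.35, 6.5], "delta_rot": [0, 0, 0], "jaw": 6},
    {"offset": [-0.08, -0.35, 7.2], "delta_rot": [0, 0, 0], "jaw": 6},
    {"offset": [-0.08, -0.35, 7.2], "delta_rot": [0, 0, 0], "jaw": 6},
    {"offset": [-0.08, -0.35, 7.2], "delta_rot": [0, 0, 0], "jaw": 6}
  ]
}}

```text
time: 12.13
position: [0.3726, 0.3626, 0.1487]
tool_rot: [0.924, 0.382, 0.0, -0.0]
ft_force: [0.9, 0.4, 0.8]
grip_width: 0.0596
```

```bash
python3 - <<'E'
from h import *
togo((.3738,.3605,.148),45)
E
```

```text
t 12.1333 pos [0.3726 0.3626 0.1487] yaw 44.938164049993794 down [ 0.0001  0.0001 -1.    ] F [0.8931 0.3714 0.8469] w 0.05957912994860936
q [ 0.5566  0.4943  1.768   0.      0.8791 -0.2277]
togo cm [-0.0654  0.2332  0.0656]
turn deg [ 0.0004 -0.0068 -0.0618]
```

Call:
{"name": "drive_tool", "arguments": {
  "plan": [
    {"offset": [0, 0, 0], "delta_rot": [0, 0, 0], "jaw": 5},
    {"offset": [0, 0, 0], "delta_rot": [0, 0, 0], "jaw": 4},
    {"offset": [0, 0, 0], "delta_rot": [0, 0, 0], "jaw": 3.3},
    {"offset": [0, 0, 0], "delta_rot": [0, 0, 0], "jaw": 2.5},
    {"offset": [0, 0, 0], "delta_rot": [0, 0, 0], "jaw": 2.5},
    {"offset": [0, 0, 0], "delta_rot": [0, 0, 0], "jaw": 2.5},
    {"offset": [0, 0, 0], "delta_rot": [0, 0, 0], "jaw": 2.5},
    {"offset": [0, 0, 0], "delta_rot": [0, 0, 0], "jaw": 2.5}
  ],
  "squeeze": 35
}}

```text
time: 12.8
position: [0.3725, 0.3626, 0.1488]
tool_rot: [0.924, 0.382, 0.0, -0.0]
ft_force: [-0.7, 0.3, 2.1]
grip_width: 0.0291
```

Call:
{"name": "drive_tool", "arguments": {
  "plan": [
    {"offset": [0, 0, -0.5], "delta_rot": [0, 0, 0], "jaw": 2.5},
    {"offset": [0, 0, -2], "delta_rot": [0, 0, 0], "jaw": 2.5},
    {"offset": [0, 0, -4.5], "delta_rot": [0, 0, 0], "jaw": 2.5},
    {"offset": [0, 0, -7.5], "delta_rot": [0, 0, 0], "jaw": 2.5},
    {"offset": [0, 0, -10.5], "delta_rot": [0, 0, 0], "jaw": 2.5},
    {"offset": [0, 0, -13.5], "delta_rot": [0, 0, 0], "jaw": 2.5},
    {"offset": [0, 0, -15.5], "delta_rot": [0, 0, 0], "jaw": 2.5},
    {"offset": [0, 0, -15.5], "delta_rot": [0, 0, 0], "jaw": 2.5}
  ]
}}

```text
time: 13.47
position: [0.3745, 0.364, 0.3082]
tool_rot: [0.924, 0.382, 0.005, -0.001]
ft_force: [0.3, 0.1, -1.7]
grip_width: 0.0291
```

```bash
python3 - <<'E'
from h import *
shot('side','j1');shot('scene','j1s')
togo((.468,.1885,.30),45)
a=cv2.imread('pics/j1.png')[60:240,200:330];b=cv2.imread('pics/j1s.png')[60:240,190:320]
k=lambda i:cv2.resize(i,None,fx=3,fy=3,interpolation=cv2.INTER_CUBIC)
cv2.imwrite('pics/j1z.png',np.hstack([k(a),k(b)]))
E
```

```text
t 13.5667 pos [0.3722 0.3623 0.3036] yaw 44.939315093802 down [ 0.0004  0.0002 -1.    ] F [ 0.3327 -0.9756 -1.2911] w 0.02929794092049491
q [ 0.5567  0.2918  1.5895 -0.      1.2598 -0.2277]
togo cm [-5.495  19.0746  0.3552]
turn deg [ 0.0065 -0.0263 -0.0607]
```

View pics/j1z.png

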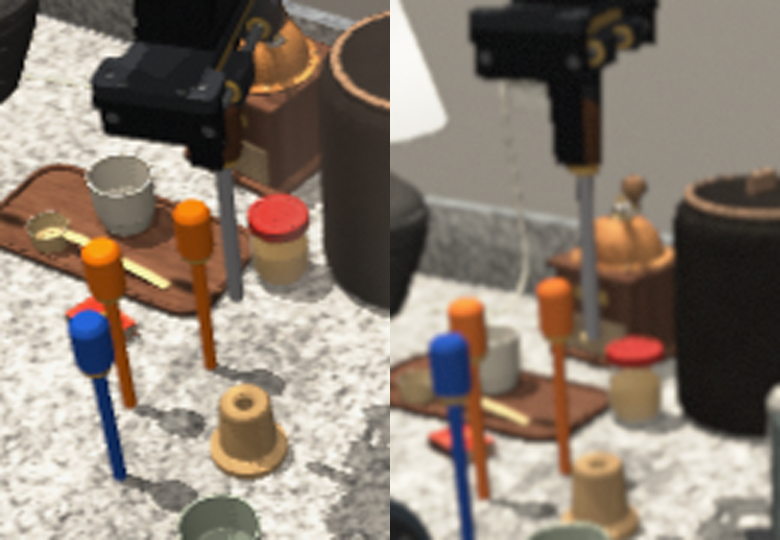

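The rod is free of the stand and hanging straight. The tip is at about side (279,159) and scene (257,173). I'll measure its tilt and offset.

```bash
python3 - <<'E'
from h import *
f=lambda x0,y0,x,y:(x0+(x+.5)/3-.5,y0+(y+.5)/3-.5)
tip=tri([('side',f(200,60,236,297)),('scene',f(190,60,203,341))]); top=tri([('side',f(200,60,226,174)),('scene',f(190,60,195,176))])
print(tip,top,top-tip)
p=get_obs()['position']; print(p)
for z,c in [(.165,'tip')]:
    for n,uv in [('side',f(200,60,236,297)),('scene',f(190,60,203,341))]: print(n,onplane(n,uv,z))
for n in('side','scene'):
    print(n,proj(n,(p[0],p[1],.165)),proj(n,(p[0],p[1],.292)),'seen',[f(200,60,236,297),f(200,60,226,174)] if n=='side' else [f(190,60,203,341),f(190,60,195,176)])
E
```

```text
[0.3835 0.3759 0.1569] [0.3729 0.3518 0.295 ] [-0.0106 -0.0241  0.1382]
[0.3722 0.3623 0.3036]
side [0.38   0.3681 0.165 ]
scene [0.3743 0.3577 0.165 ]
side [276.4788 161.5331] [271.6993 116.1563] seen [(278.3333333333333, 158.66666666666669), (275.0, 117.66666666666666)]
scene [255.5797 172.8838] [252.7445 118.7267] seen [(257.3333333333333, 173.33333333333331), (254.66666666666669, 118.33333333333334)]
```

```bash
python3 - <<'E'
from h import *
o,im=shot('wrist','k1')
cv2.imwrite('pics/k1z.png',cv2.resize(im[150:290,250:400,::-1],None,fx=5,fy=4,interpolation=cv2.INTER_CUBIC))
c=calibration('wrist');K=np.array(c['K']);M=np.linalg.inv(np.array(c['tool_from_camera']))
for z in (.139,.009):
    v=K@(M@np.array([0,0,z,1]))[:3]; print(v[:2]/v[2], 'px/mm',.327455/v[2])
E
```

```text
[322.6729 188.6072] px/mm 1.0539217929780331
[322.5531 244.5694] px/mm 1.7629619120851125
```

View pics/k1z.png

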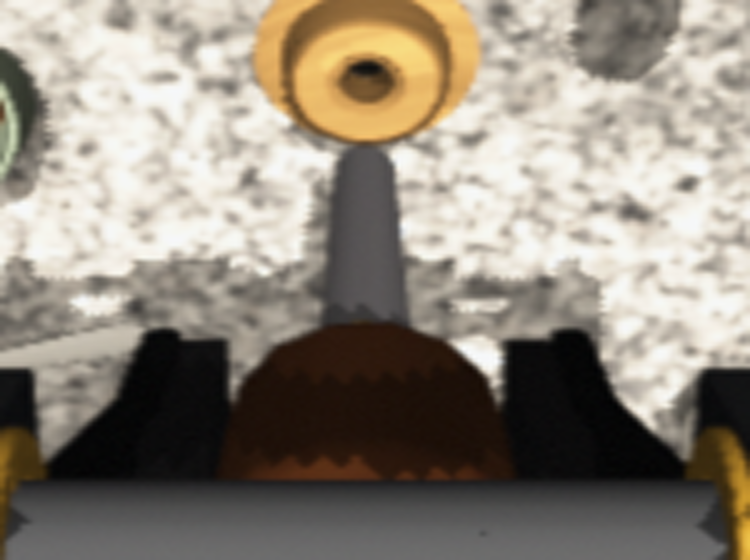

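```bash
python3 - <<'E'
from h import *
o=load('k1')
T=T_tool(o)
h=onplane('wrist',(323.2,169.2),.059,o); print('stand hole tool mm',(np.linalg.inv(T)@np.r_[h,1])[:3]*1000, h)
o2=load('h1')
E
```

```text
stand hole tool mm [  0.6093   1.3649 244.5566] [0.3737 0.3619 0.059 ]
```

```bash
python3 - <<'E'
from h import *
togo((.466,.1902,.304),45)
E
```

```text
t 13.6167 pos [0.3714 0.3619 0.3023] yaw 44.94315796989422 down [-0.0023 -0.0014 -1.    ] F [-1.1477  0.0227 -2.0154] w 0.028767375829315923
q [ 0.5566  0.2932  1.5911 -0.      1.26   -0.2278]
togo cm [-5.4307 18.8316 -0.1662]
turn deg [-0.0349  0.1506 -0.0569]
```

Call:
{"name": "drive_tool", "arguments": {
  "plan": [
    {"offset": [-0.6, 2, 0], "delta_rot": [0, 0, 0], "jaw": 2.5},
    {"offset": [-1.4, 5, 0], "delta_rot": [0, 0, 0], "jaw": 2.5},
    {"offset": [-2.4, 8.5, 0], "delta_rot": [0, 0, 0], "jaw": 2.5},
    {"offset": [-3.4, 12, 0], "delta_rot": [0, 0, 0], "jaw": 2.5},
    {"offset": [-4.4, 15.2, 0], "delta_rot": [0, 0, 0], "jaw": 2.5},
    {"offset": [-5.1, 17.6, 0], "delta_rot": [0, 0, 0], "jaw": 2.5},
    {"offset": [-5.45, 18.9, 0], "delta_rot": [0, 0, 0], "jaw": 2.5},
    {"offset": [-5.45, 18.9, 0], "delta_rot": [0, 0, 0], "jaw": 2.5}
  ]
}}

```text
time: 14.28
position: [0.4678, 0.1874, 0.3011]
tool_rot: [0.925, 0.38, -0.002, 0.0]
ft_force: [0.7, 0.6, -1.6]
grip_width: 0.0292
```

```bash
python3 - <<'E'
from h import *
shot('side','l1');shot('scene','l1s')
o,im=shot('wrist','l1w')
togo((.466,.1902,.304),45)
a=cv2.imread('pics/l1.png')[120:260,300:420];b=cv2.imread('pics/l1s.png')[120:260,280:400]
k=lambda i:cv2.resize(i,(390,455),interpolation=cv2.INTER_CUBIC)
cv2.imwrite('pics/l1z.png',np.hstack([k(a),k(b)]))
cv2.imwrite('pics/l1wz.png',cv2.resize(im[140:280,250:400,::-1],None,fx=5,fy=4,interpolation=cv2.INTER_CUBIC))
E
```

```text
t 14.4333 pos [0.466  0.1904 0.3019] yaw 44.92536689211334 down [-0.0042  0.     -1.    ] F [-0.2839 -0.6675 -0.7178] w 0.029482523167755844
q [ 0.1652  0.2713  1.6249  0.0007  1.2495 -0.6192]
togo cm [-0.0188  0.0134 -0.2105]
turn deg [-0.1687  0.1684 -0.0749]
```

View pics/l1z.png

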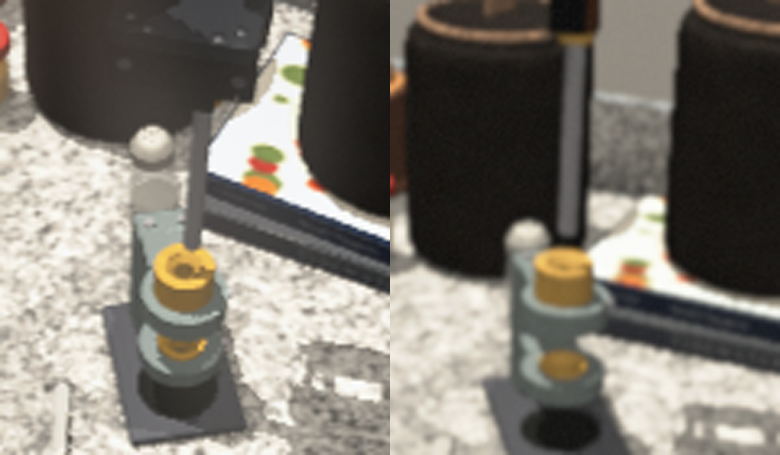

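View pics/l1wz.png

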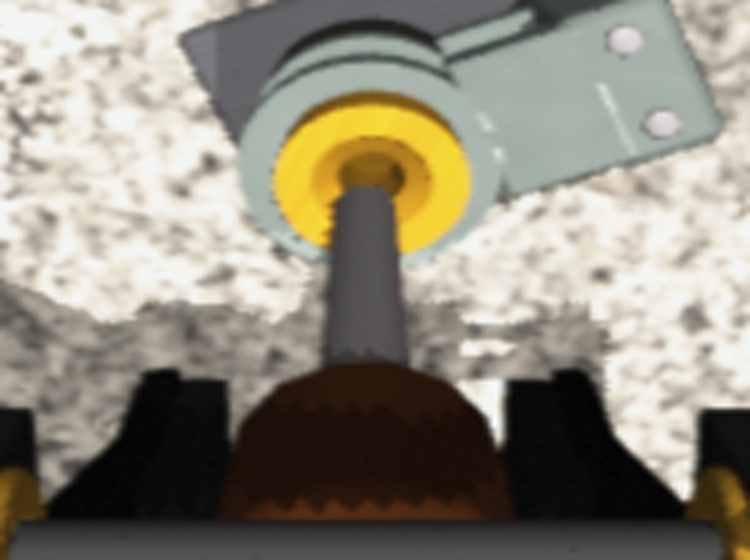

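```bash
python3 - <<'E'
from h import *
o=load('l1w');T=T_tool(o);print(o['position'])
b=onplane('wrist',(250+372.5/5-.5,140+176.5/4-.5),.14,o); print(b,(np.linalg.inv(T)@np.r_[b,1])[:3]*1000)
c=calibration('wrist');K=np.array(c['K']);M=np.linalg.inv(np.array(c['tool_from_camera']))
# tool-only estimates (ignoring pose noise): plane at tool z=.162
for uv,z in [((250+372.5/5-.5,140+176.5/4-.5),.162),((250+364/5-.5,140+185/4-.5+5),.139)]:
    d=np.array(c['tool_from_camera'])[:3,:3]@np.linalg.solve(K,[*uv,1]); t=np.array(c['tool_from_camera'])[:3,3]; print((t+d*(z-t[2])/d[2])*1000)
E
```

```text
[0.4662 0.1898 0.3015]
[0.4667 0.1904 0.14  ] [  1.3352   0.4481 161.5024]
[  1.3371   0.5653 162.    ]
[ -0.3543   2.0985 139.    ]
```

The wrist view has the rod tip about 1.5 mm off the bushing hole, while the countersink allows 6 mm. I'll correct slightly and lower into the countersink.

Call:
{"name": "drive_tool", "arguments": {
  "plan": [
    {"offset": [0.12, -0.1, 0.4], "delta_rot": [0, 0, 0], "jaw": 2.5},
    {"offset": [0.12, -0.1, 1], "delta_rot": [0, 0, 0], "jaw": 2.5},
    {"offset": [0.12, -0.1, 1.5], "delta_rot": [0, 0, 0], "jaw": 2.5},
    {"offset": [0.12, -0.1, 2], "delta_rot": [0, 0, 0], "jaw": 2.5},
    {"offset": [0.12, -0.1, 2.4], "delta_rot": [0, 0, 0], "jaw": 2.5},
    {"offset": [0.12, -0.1, 2.7], "delta_rot": [0, 0, 0], "jaw": 2.5},
    {"offset": [0.12, -0.1, 3], "delta_rot": [0, 0, 0], "jaw": 2.5},
    {"offset": [0.12, -0.1, 3], "delta_rot": [0, 0, 0], "jaw": 2.5}
  ]
}}

```text
time: 15.1
position: [0.4671, 0.1917, 0.2729]
tool_rot: [0.924, 0.382, -0.001, -0.0]
ft_force: [-0.3, 0.1, -1.7]
grip_width: 0.0295
```

```bash
python3 - <<'E'
from h import *
o,im=shot('wrist','m1')
togo((.466,.1902,.166),45);print(get_obs()['moment'])
cv2.imwrite('pics/m1z.png',cv2.resize(im[140:280,250:400,::-1],None,fx=5,fy=4,interpolation=cv2.INTER_CUBIC))
E
```

```text
t 15.15 pos [0.4674 0.1917 0.2733] yaw 44.93928961864249 down [-0.0006 -0.0001 -1.    ] F [ 0.1097 -0.0929 -1.0529] w 0.029163011358077015
q [ 0.1677  0.3036  1.6639  0.      1.1747 -0.6166]
togo cm [-0.1992  0.014  10.7257]
turn deg [-0.0203  0.0283 -0.0607]
[-0.0624  0.0228  0.0359]
```

View pics/m1z.png

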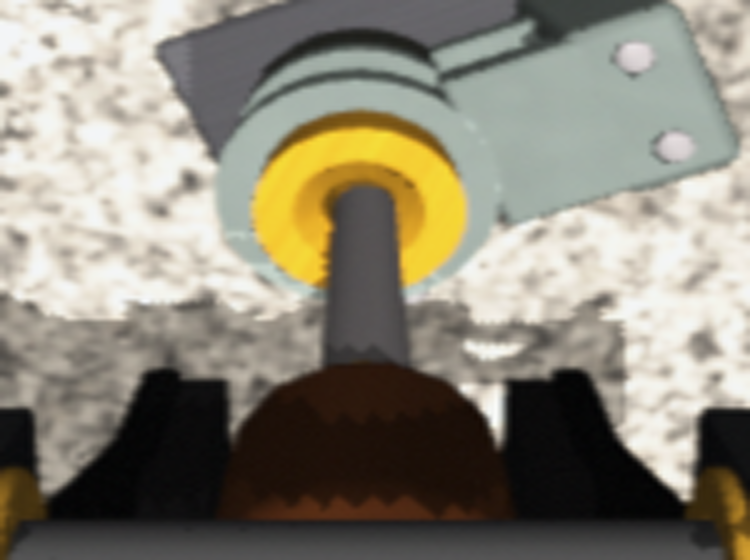

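Call:
{"name": "drive_tool", "arguments": {
  "plan": [
    {"offset": [0, 0, 0.3], "delta_rot": [0, 0, 0], "jaw": 2.5},
    {"offset": [0, 0, 0.6], "delta_rot": [0, 0, 0], "jaw": 2.5},
    {"offset": [0, 0, 0.9], "delta_rot": [0, 0, 0], "jaw": 2.5},
    {"offset": [0, 0, 1.2], "delta_rot": [0, 0, 0], "jaw": 2.5},
    {"offset": [0, 0, 1.5], "delta_rot": [0, 0, 0], "jaw": 2.5},
    {"offset": [0, 0, 1.5], "delta_rot": [0, 0, 0], "jaw": 2.5},
    {"offset": [0, 0, 1.5], "delta_rot": [0, 0, 0], "jaw": 2.5},
    {"offset": [0, 0, 1.5], "delta_rot": [0, 0, 0], "jaw": 2.5}
  ]
}}

```text
time: 15.82
position: [0.4675, 0.1918, 0.2584]
tool_rot: [0.924, 0.382, -0.0, -0.0]
ft_force: [0.1, -0.2, -1.5]
grip_width: 0.0293
```

```bash
python3 - <<'E'
from h import *
togo((.466,.1902,.166),45);print(get_obs()['moment'])
E
```

```text
t 15.8167 pos [0.4675 0.1918 0.2584] yaw 44.94449118910402 down [-0.0002 -0.0001 -1.    ] F [ 0.103  -0.2121 -1.4909] w 0.02931900643146185
q [ 0.1678  0.3212  1.6836 -0.      1.137  -0.6166]
togo cm [-0.215   0.0048  9.2418]
turn deg [-0.0059  0.0122 -0.0555]
[-0.0656  0.082   0.0568]
```

No side force with the tip 20 mm into the upper bushing. Continuing.

Call:
{"name": "drive_tool", "arguments": {
  "plan": [
    {"offset": [0, 0, 0.5], "delta_rot": [0, 0, 0], "jaw": 2.5},
    {"offset": [0, 0, 1], "delta_rot": [0, 0, 0], "jaw": 2.5},
    {"offset": [0, 0, 1.6], "delta_rot": [0, 0, 0], "jaw": 2.5},
    {"offset": [0, 0, 2.2], "delta_rot": [0, 0, 0], "jaw": 2.5},
    {"offset": [0, 0, 2.8], "delta_rot": [0, 0, 0], "jaw": 2.5},
    {"offset": [0, 0, 3.4], "delta_rot": [0, 0, 0], "jaw": 2.5},
    {"offset": [0, 0, 4], "delta_rot": [0, 0, 0], "jaw": 2.5},
    {"offset": [0, 0, 4.3], "delta_rot": [0, 0, 0], "jaw": 2.5}
  ]
}}

```text
time: 16.48
position: [0.4671, 0.1917, 0.2144]
tool_rot: [0.924, 0.382, -0.001, -0.0]
ft_force: [-0.9, -0.2, -2.1]
grip_width: 0.0296
```

```bash
python3 - <<'E'
from h import *
shot('side','n1');shot('scene','n1s')
togo((.466,.1902,.166),45);print(get_obs()['moment'])
a=cv2.imread('pics/n1.png')[150:260,310:410];b=cv2.imread('pics/n1s.png')[150:260,280:380]
k=lambda i:cv2.resize(i,(390,429),interpolation=cv2.INTER_CUBIC)
cv2.imwrite('pics/n1z.png',np.hstack([k(a),k(b)]))
E
```

```text
t 16.5833 pos [0.4671 0.1917 0.2148] yaw 44.940392718638 down [-0.0015 -0.0003 -1.    ] F [-0.3241 -0.145  -0.9046] w 0.028971593820516818
q [ 0.1678  0.378   1.7371  0.      1.028  -0.6166]
togo cm [-0.1758  0.0353  4.8769]
turn deg [-0.0523  0.0733 -0.0596]
[-0.0531  0.0523  0.0513]
```

View pics/n1z.png

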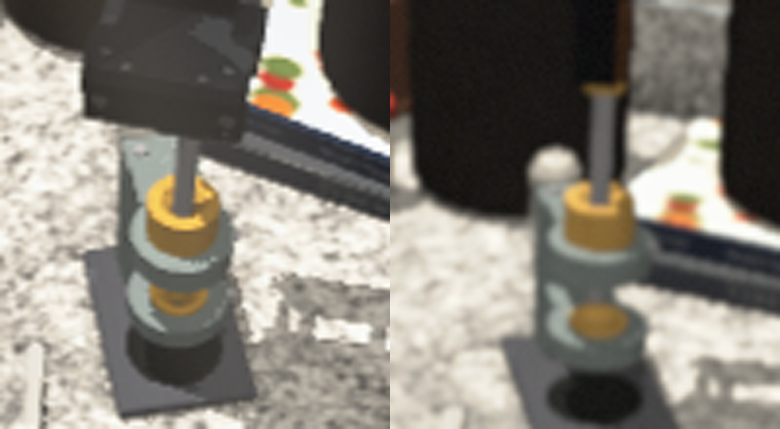

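The shaft is inside the bushing, with a small force of under 1 N. Continuing slowly through the lower bushing.

Call:
{"name": "drive_tool", "arguments": {
  "plan": [
    {"offset": [0, 0, 0.4], "delta_rot": [0, 0, 0], "jaw": 2.5},
    {"offset": [0, 0, 0.8], "delta_rot": [0, 0, 0], "jaw": 2.5},
    {"offset": [0, 0, 1.2], "delta_rot": [0, 0, 0], "jaw": 2.5},
    {"offset": [0, 0, 1.5], "delta_rot": [0, 0, 0], "jaw": 2.5},
    {"offset": [0, 0, 1.8], "delta_rot": [0, 0, 0], "jaw": 2.5},
    {"offset": [0, 0, 2.1], "delta_rot": [0, 0, 0], "jaw": 2.5},
    {"offset": [0, 0, 2.4], "delta_rot": [0, 0, 0], "jaw": 2.5},
    {"offset": [0, 0, 2.4], "delta_rot": [0, 0, 0], "jaw": 2.5}
  ]
}}

```text
time: 17.25
position: [0.4672, 0.1914, 0.1912]
tool_rot: [0.924, 0.382, -0.001, 0.0]
ft_force: [-0.2, -2.0, -2.1]
grip_width: 0.0291
```

```bash
python3 - <<'E'
from h import *
togo((.466,.1902,.166),45);print(get_obs()['moment'])
E
```

```text
t 17.25 pos [0.4672 0.1914 0.1912] yaw 44.96349980726887 down [-0.0008 -0.0009 -1.    ] F [-0.242  -1.9638 -2.0678] w 0.02908887552682355
q [ 0.1676  0.4117  1.7632 -0.001   0.9677 -0.6166]
togo cm [-0.1621  0.001   2.5221]
turn deg [ 0.0044  0.0716 -0.0365]
[-0.3811  0.1105  0.0204]
```

Call:
{"name": "drive_tool", "arguments": {
  "plan": [
    {"offset": [-0.05, 0.05, 0.2], "delta_rot": [0, 0, 0], "jaw": 2.5},
    {"offset": [-0.05, 0.05, 0.4], "delta_rot": [0, 0, 0], "jaw": 2.5},
    {"offset": [-0.05, 0.05, 0.6], "delta_rot": [0, 0, 0], "jaw": 2.5},
    {"offset": [-0.05, 0.05, 0.8], "delta_rot": [0, 0, 0], "jaw": 2.5},
    {"offset": [-0.05, 0.05, 1.0], "delta_rot": [0, 0, 0], "jaw": 2.5},
    {"offset": [-0.05, 0.05, 1.2], "delta_rot": [0, 0, 0], "jaw": 2.5},
    {"offset": [-0.05, 0.05, 1.4], "delta_rot": [0, 0, 0], "jaw": 2.5},
    {"offset": [-0.05, 0.05, 1.4], "delta_rot": [0, 0, 0], "jaw": 2.5}
  ]
}}

```text
time: 17.92
position: [0.4673, 0.191, 0.177]
tool_rot: [0.924, 0.382, -0.0, -0.0]
ft_force: [-0.2, -2.0, -2.7]
grip_width: 0.0292
```

```bash
python3 - <<'E'
from h import *
shot('scene','p1'); 
togo((.466,.1902,.166),45);print(get_obs()['moment'])
b=cv2.imread('pics/p1.png')[140:270,270:390]; cv2.imwrite('pics/p1z.png',cv2.resize(b,None,fx=4.5,fy=4.5,interpolation=cv2.INTER_CUBIC))
E
```

```text
t 17.9667 pos [0.4673 0.191  0.1772] yaw 44.9420106308283 down [-0.0006 -0.0001 -1.    ] F [-0.8426 -1.1278 -2.1831] w 0.02912090208826398
q [ 0.1664  0.4327  1.7779 -0.      0.9317 -0.618 ]
togo cm [-0.1489 -0.0338  1.1161]
turn deg [-0.0207  0.0319 -0.058 ]
[-0.3511  0.153  -0.0561]
```

View pics/p1z.png

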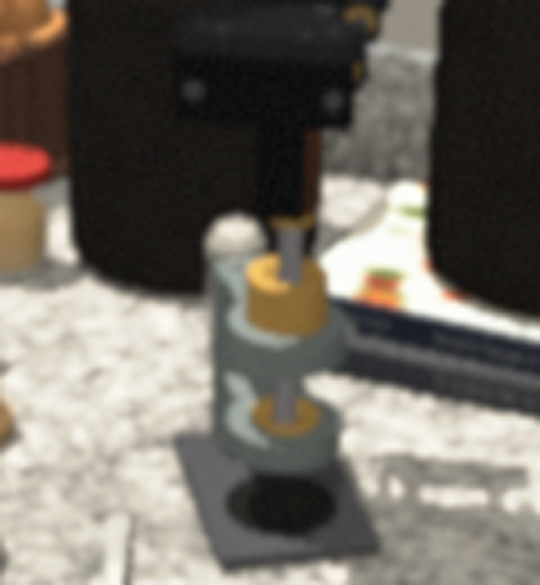

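Call:
{"name": "drive_tool", "arguments": {
  "plan": [
    {"offset": [-0.04, 0.04, 0.2], "delta_rot": [0, 0, 0], "jaw": 2.5},
    {"offset": [-0.04, 0.04, 0.4], "delta_rot": [0, 0, 0], "jaw": 2.5},
    {"offset": [-0.04, 0.04, 0.6], "delta_rot": [0, 0, 0], "jaw": 2.5},
    {"offset": [-0.04, 0.04, 0.8], "delta_rot": [0, 0, 0], "jaw": 2.5},
    {"offset": [-0.04, 0.04, 1.0], "delta_rot": [0, 0, 0], "jaw": 2.5},
    {"offset": [-0.04, 0.04, 1.1], "delta_rot": [0, 0, 0], "jaw": 2.5},
    {"offset": [-0.04, 0.04, 1.1], "delta_rot": [0, 0, 0], "jaw": 2.5},
    {"offset": [-0.04, 0.04, 1.1], "delta_rot": [0, 0, 0], "jaw": 2.5}
  ]
}}

```text
time: 18.63
position: [0.4675, 0.1905, 0.1664]
tool_rot: [0.924, 0.382, -0.0, -0.0]
ft_force: [0.0, -0.5, -2.4]
grip_width: 0.0288
```

```bash
python3 - <<'E'
from h import *
shot('scene','r1'); shot('side','r1s');shot('wrist','r1w')
togo((.466,.1902,.166),45);print(get_obs()['moment'],get_obs()['joint_velocities'])
print(proj('scene',(.4675,.1888,.027)),proj('scene',(.4675,.1888,.044)),proj('scene',(.4675,.1888,.01)),proj('scene',(.4675,.1888,.14)),proj('scene',(.4675,.1888,.158)))
b=cv2.imread('pics/r1.png')[140:270,270:370]; a=cv2.imread('pics/r1s.png')[140:270,300:400]
cv2.imwrite('pics/r1z.png',cv2.resize(np.hstack([b,a]),None,fx=4,fy=4,interpolation=cv2.INTER_CUBIC))
E
```

```text
t 18.7833 pos [0.4675 0.1905 0.1665] yaw 44.94360873917084 down [ 0.      0.0001 -1.    ] F [-0.287  -0.3086 -1.792 ] w 0.02914741712657991
q [ 0.1653  0.449   1.7885  0.0001  0.904  -0.6192]
togo cm [-0.1316 -0.0831  0.0544]
turn deg [-0.0012 -0.0046 -0.0564]
[-0.1025  0.0984  0.0402] [ 0.0007  0.      0.0008  0.0005 -0.0012  0.0005]
[331.5623 244.6832] [331.7947 238.2525] [331.3336 251.0142] [333.1785 199.9474] [333.4525 192.3646]
```

View pics/r1z.png

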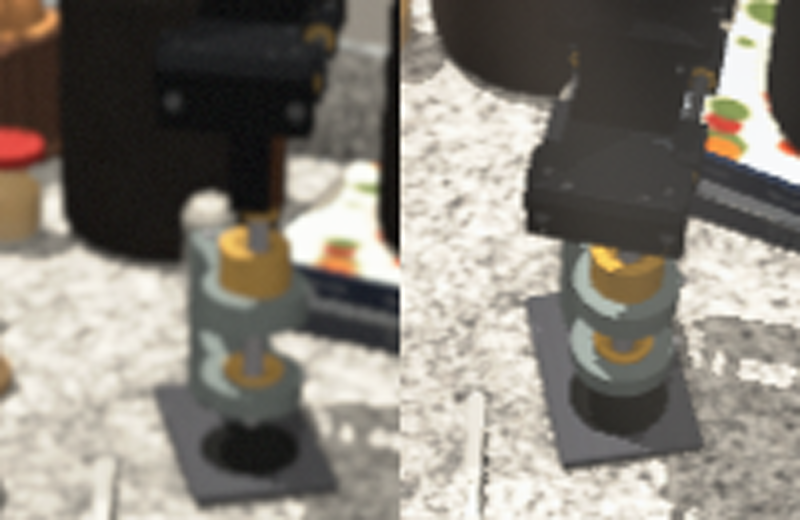

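View pics/r1w.png

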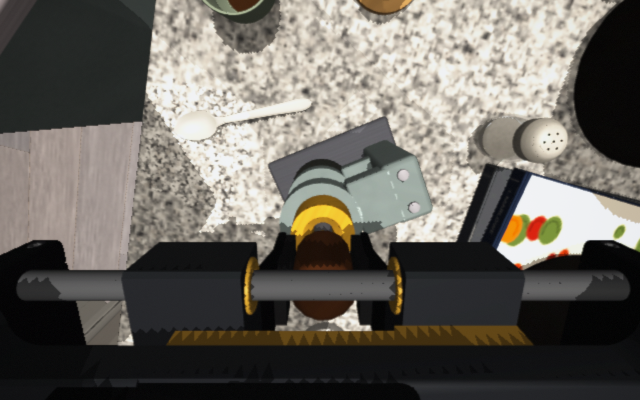

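The scene crop shows the tip poking out below the lower nose at about (332,246), against a predicted (332,245) for z = 27 mm. The grip is clear above the collar, forces are near zero and the arm is at rest. Handing in.

```bash
python3 -c "
from rig import *
print(hand_in())"
```

```text
the job is handed in; nothing more can be done
None
```

The press is reassembled and the job is handed in, at about 19 s on the robot's clock. The bushing went into the upper bore and I let go of it. The rod came out of its stand and down through both bushings, and the gripper is still holding it upright.

**Last checks:**
- **Bushing:** after release, the wrist and scene pictures showed the collar flat on the arm face. Its apparent size (39.8 mm for a 40 mm collar) fits a top at z = 140 mm, so it looks fully home.
- **Rod tip:** it works out to z ≈ 27–28 mm from the gripper height. The scene picture shows it just below the lower bushing, where that height predicts, about midway to the base plate and touching nothing.
- **Hold:** the tool was vertical and still. The side force was below 0.5 N, so any contact with the bushings is very light. The grip is clear above the collar.
- **Other things:** I touched none of the bystanders on the worktop. I didn't compare before and after pictures of all of them.

**Disagreements:** the cameras differed by 1–5 mm on some positions, within what the chamfers and countersinks allow. Side force reached about 2 N as the rod entered the lower bushing, and I relieved it by shifting the rod about 1 mm sideways.

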